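# Fetch the vial from the back of the tip-out bin

## Robot

A 7-joint arm with a two-finger parallel gripper is mounted at the origin on a cart in front of the work surface, level with it; the furniture and walls round the work are solid. World frame = base frame: x ahead of the robot, y to its left, z up, the work surface at z = 0. Lengths are in m, angles in rad, forces in N, time in s.
With the tool pointing down it reaches from about 0.425 to 0.825 m from the base axis. Payload 3.6 kg.
Tool frame: the origin (TCP) lies at the centre of the arm's flange, where the gripper is bolted on; the fingertips stand 173 mm ahead of it and the grasp point (between the pads) lies 155 mm ahead of it (r.tip_reach is the distance from the TCP to the fingertips, in m); y points along the fingers, x is the direction in which the jaws open and shut, and the axes are right-handed (so a half turn about y gives the same grasp; the last joint's range is limited). The gripper opens to 85 mm and grips with 20 to 120 N. Pads are 22 mm wide; open, the fingers measure 114 mm over their backs; the gripper's body (76 mm by 85 mm) begins 54 mm behind the grasp point. The pads swing forward as they close: fully open they stand 13 mm farther back than shut.
Start: joints at [-1.254, 0.615, -0.013, 1.423, 0.008, 1.103, -0.04], TCP at [0.219, 0.612, 0.405] pointing down, gripper open.
Joint ranges: [-3.12, 3.12], [-0.3, 2.06], [-1.34, 1.32], [0.26, 2.42], [-1.36, 4.5], [0.01, 1.98], [-2.84, 2.84]. Speed limits (rad/s): [2.79, 2.79, 3.14, 3.14, 3.14, 3.14, 3.14].

## Interface

Orientations are given as a unit quaternion [x, y, z, w].
In Python, from plant import r gives the robot as it stands. The module is installed in compiled form; this text tells all that it offers.
- The arm moves only by the tool jog_arm, never from a script. Its argument "targets" is a list of rows, each a list of 5 numbers: the finger opening in mm, from 0 to 85.4, then the shift along the tool's x, y, z in mm, then the turn about the tool's y in degrees. A call has 1 to 8 rows; each row is the pose to reach, as a shift and turn from the pose commanded when the call began, along the tool's axes at that moment; what a row does not reach only later rows make up. A row lasts 1/12 s, in which the tool goes at most 41.7 mm and 7.16 degrees, less where a joint would pass 70% of its speed; a pose out of reach is approached as far as the arm can. A call with a gripper value outside its range is refused whole. The fingers move at their own pace and stop on an object; "newtons" is the grip in N (left out, the last holds). Time passes only in rows, so rows that repeat a pose let the fingers close. It gives the time, the measured TCP pose, the force and the opening at its end, in the units of the state.
- r.sense(): the state, without advancing time (a new reading comes with each control period).
- r.snapshot(name): name is "scene" or "side" or "wrist"; returns the picture (400x640x3 uint8, red, green, blue); there is no depth.
- r.get_calibration(name): a dict with "mtx" (3x3 intrinsics, pixels), "origin" and "attitude" of the camera in the world. Camera axes: x right, y up, looking along -z (the intrinsics and any distortion apply to the point x, -y, -z); pixel columns grow to the right and rows downward; lengths in m; the calibration is good to about 2 mm. The wrist camera is an equidistant fisheye: a pixel r from the principal point sees the ray r / f radians off the axis. A picture is of the moment at which its call begins: read the wrist's pose just before it. get_calibration takes no time and is no camera call; for the wrist camera it gives the pose at the moment of the call.
- r.job_done(): hands the job in, once; it reports no verdict.
The state is a dict: "clock": time; "qpos": joint angles; "joint_velocities": joint speeds; "effort": joint torques, N m; "eef_pos": TCP position; "tcp_rot": TCP orientation; "wrist_force": force on the tool from outside, world axes, zero at the start; "wrist_torque": the same for the moment, N m; "grip_width": finger opening in m.
Only numpy, scipy, OpenCV 4.12 (cv2) and the standard library are available. Lean on these libraries where they do the work, as an engineer would, in place of code of your own. Each camera call takes 0.05 s, during which the arm holds its last target.

## Task

One of the two clear tip-out bins has a small capped vial standing in its back compartment, under the hood. Pull that bin by its knob so that it tips forward as far as it goes, take the vial out and stand it upright on the steel tray that already holds another vial; then swing the bin fully shut again. Leave everything else where it is.

Things in the scene. Friction and masses are not known exactly. Their poses are not given: they have to be found in the camera images.
- bin_unit: White sheet-metal storage unit, fixed on the worktop, 131 deep x 312 wide x 156 high (mm), with two clear tip-out bins side by side. Origin: on the worktop straight below the bins' pivot line, midway between the bins; x points into the unit (away from the robot), y left, z up. Pivot line: along y at x = 0, z = 22. Bin middles at y = +77 (left) and -77 (right). Back at x = 125.
- hood_edge (a point): Middle of the front edge of the unit's flat clear-plastic roof (hood; front edge white), which covers the bins' back compartments: in bin_unit's frame at x = 35, y = 0, z = 153, 6 thick, from there back to x = 125. White upright plates 4 thick at y = -154, 0 and 154 carry it; they reach to x = -6 up to z = 112, their front edge then slopes back to the hood.
- bin_left (a joint): Tip-out angle of the left (+y) bin, rad: 0 shut (front upright), 0.75 fully tipped toward the robot (stop). Hinge on the pivot line. Stiff (0.2 N m): the bin stays where it is left; 3 to 5 N at the knob move it. Bin frame: bin_unit's axes when shut, from the pivot line: front panel's outer face x = -4, z = 0 to 118, 146 wide.
- bin_right (a joint): The same for the right (-y) bin, an equal copy of the left one.
- left_knob (a point): Middle of the head of the left bin's aluminium knob: a round head 22 diameter, 17 long (along x), on a 10 diameter neck, on the front panel at mid-width. In the bin frame at x = -28, z = 100 (head from x = -20 to -37). It can be pinched from above across y. Moves with the bin.
- right_knob (a point): The same for the right bin.
- left_pocket (a point): Middle of the floor of the left bin's back compartment, in the bin frame at x = 86, z = 3; turns with the bin, z is the bin's own up. The compartment is 34 deep (divider 36 high at x = 67 to 70, back wall 45 high at x = 103) and 140 wide. The bin's side walls slope from 118 high at x = 24 to 46 high at the back.
- right_pocket (a point): The same for the right bin.
- vial: The vial to fetch: round glass body 27 diameter to 43 high, black cap 19 diameter from 43 to 59 high, 25 g. Origin: centre of its underside; z along its axis to the cap. Starts upright in the back compartment of one bin (left or right varies), within 15 of its middle along y; as the bin tips it leans with it against the divider, the cap clear above divider and back wall.
- stopper: Black rubber stopper, a cone 23 (below) to 29 (top) diameter, 32 high, in the back compartment of the other bin. Stays there. Origin: centre of its underside.
- dish_left: Round petri dish, 59 diameter, 15 high, flat in the front compartment of the left bin. Stays there.
- dish_right: The same kind of dish in the right bin. Stays there.
- tray: Shallow steel tray, loose, 200 (x) x 130 (y), rim 15 high and 3 thick, floor top 3 above its underside, 0.6 kg. Origin: centre of its underside, x along its length. The far half (its own x from 0 to +85) is free for the vial.
- tray_vial: A vial of the same shape standing on the tray near its other end (x about -60 in the tray's frame). Stays there.
- timer: Small flat lab timer, 62 x 68 x 18, lying on the unit's hood. Leave it.
- wash_bottle_b: Wash bottle with bent spout, 63 x 108 x 204, standing left of the unit. Leave it.
- beaker: Empty beaker, 73 x 78 x 95, right of the unit. Leave it.

How it is judged:
By the outcome, as a careful person would: the job done as asked, in the order asked, and still so for the second after the job is handed in, with the robot touching nothing.
It also fails if it takes over 61 s, if anything falls off the work surface, if the arm or the gripper's body presses on something with over 40 N, if the wrist force passes 120 N, or if a joint passes its speed limit or range.

## Working session

There is one attempt and no reset: what is moved stays moved. The work goes in short steps, Python scripts to look and compute and a tool call to move; the robot and the scene stay as the last step left them, time stands still between calls to the robot, and variables do not carry over. Pictures are saved under pics/ and viewed, and the job is handed in when it is done.

Besides the shell and the picture viewer there is one more tool, called after ">>>" by a JSON object that holds its "name" and its "arguments", one argument or row to a line. jog_arm: Moves the arm, as the interface text tells. Its arguments: {"type":"object","properties":{"targets":{"type":"array"},"newtons":{"type":"number"}},"required":["targets"]}

```bash
mkdir -p pics
python3 - <<'E'
from plant import r
import cv2,numpy as np
np.set_printoptions(precision=4,suppress=True)
s=r.sense(); print({k:np.round(v,4) for k,v in s.items()}, r.tip_reach)
for n in ["scene","side","wrist"]:
    c=r.get_calibration(n); print(n,c)
    im=r.snapshot(n); cv2.imwrite(f"pics/{n}0.png",im[:,:,::-1])
E
```

```text
{'clock': np.float64(0.0), 'qpos': array([-1.2535,  0.616 , -0.0126,  1.4249,  0.0081,  1.1034, -0.0404]), 'joint_velocities': array([-0.0011,  0.0007,  0.001 ,  0.0006, -0.0005, -0.002 ,  0.0009]), 'effort': array([ -0.0008, -46.9206,   0.2589, -17.1033,   0.01  ,   0.0098,
        -0.    ]), 'eef_pos': array([0.219 , 0.6117, 0.4035]), 'tcp_rot': array([ 0.5787,  0.4064, -0.4079, -0.5776]), 'wrist_force': array([ 0.7086, -0.6392,  0.403 ]), 'wrist_torque': array([ 0.0321,  0.0303, -0.0418]), 'grip_width': np.float64(0.0854)} 0.1734
scene {'mtx': array([[405.0206,   0.    , 316.7874],
       [  0.    , 405.0206, 200.568 ],
       [  0.    ,   0.    ,   1.    ]]), 'origin': array([-0.0945, -0.4301,  0.994 ]), 'attitude': array([ 0.2937, -0.1663, -0.4855,  0.8064])}
side {'mtx': array([[511.0171,   0.    , 316.977 ],
       [  0.    , 511.0171, 197.3493],
       [  0.    ,   0.    ,   1.    ]]), 'origin': array([-0.3394, -1.176 ,  1.1233]), 'attitude': array([ 0.4294, -0.1507, -0.279 ,  0.8456])}
wrist {'mtx': array([[309.7069,   0.    , 319.0898],
       [  0.    , 309.7069, 197.8963],
       [  0.    ,   0.    ,   1.    ]]), 'origin': array([0.1571, 0.634 , 0.3714]), 'attitude': array([-0.1085, -0.0751,  0.571 ,  0.8103])}
```

View pics/scene0.png

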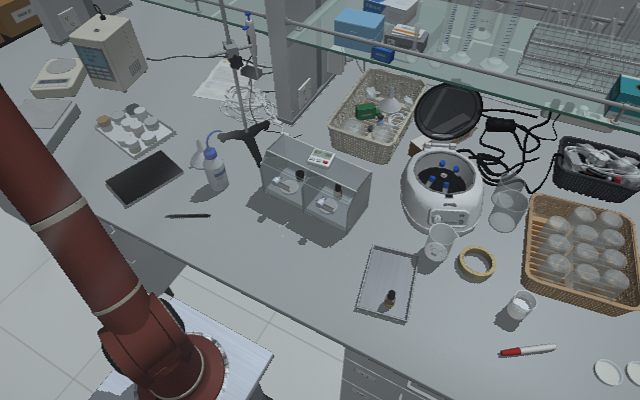

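View pics/side0.png

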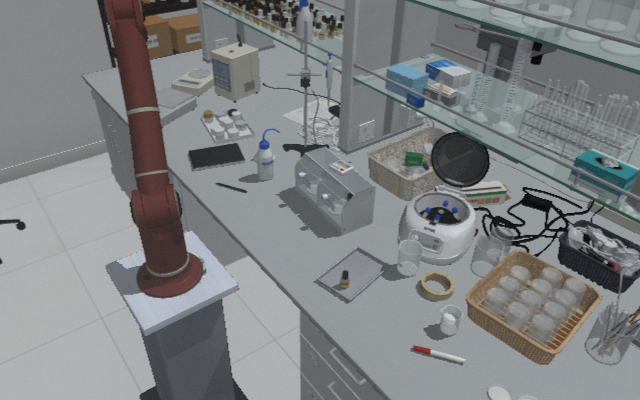

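View pics/wrist0.png

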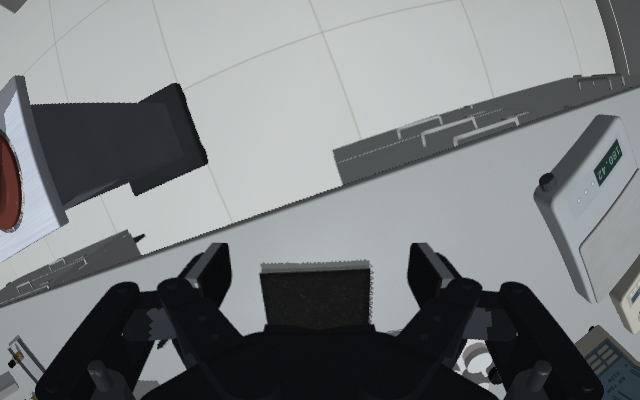

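Run:
```python
import cv2
a=cv2.imread("pics/scene0.png"); b=cv2.imread("pics/side0.png")
cv2.imwrite("pics/z1.png",cv2.resize(a[115:245,245:385],None,fx=5.6,fy=4.6*1.2174,interpolation=cv2.INTER_CUBIC)[:600])
cv2.imwrite("pics/z2.png",cv2.resize(b[140:240,285:385],None,fx=6,fy=6,interpolation=cv2.INTER_CUBIC))
c=cv2.resize(a[240:330,350:425],None,fx=5,fy=5,interpolation=cv2.INTER_CUBIC)
d=cv2.resize(b[240:305,310:400],None,fx=4.16,fy=4.16,interpolation=cv2.INTER_CUBIC)
import numpy as np
h=max(c.shape[0],d.shape[0]); o=np.zeros((h,c.shape[1]+d.shape[1],3),np.uint8);o[:c.shape[0],:c.shape[1]]=c;o[:d.shape[0],c.shape[1]:]=d
cv2.imwrite("pics/z3.png",o);print(o.shape)
```

```text
(450, 749, 3)
```

View pics/z1.png

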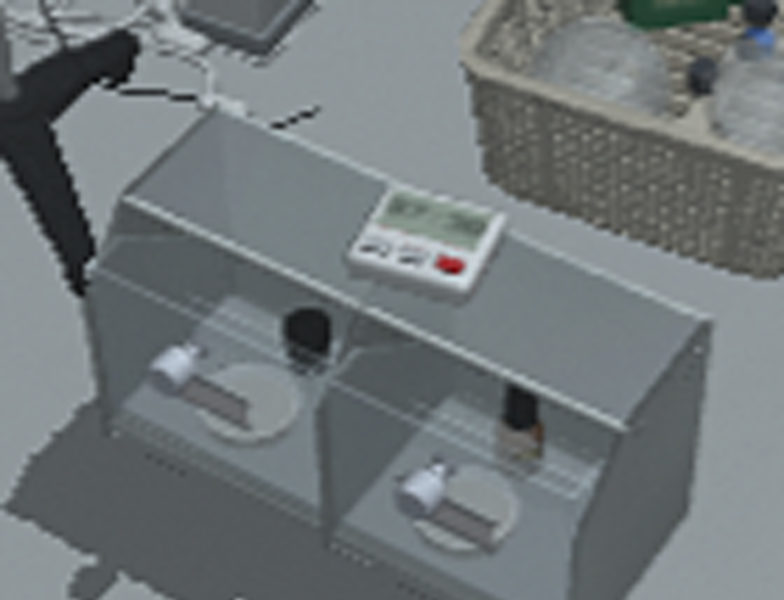

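View pics/z2.png

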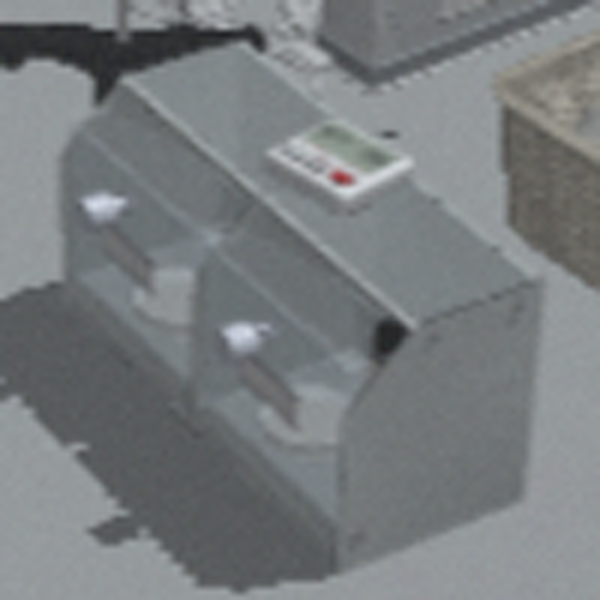

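View pics/z3.png

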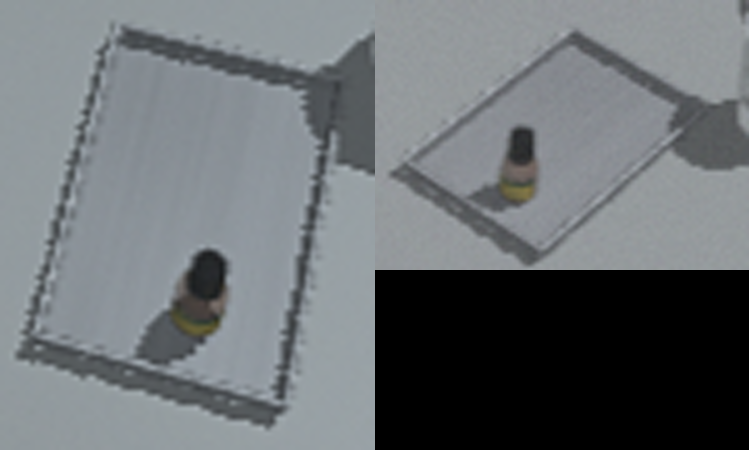

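```bash
cat > h.py <<'E'
import numpy as np,cv2
from scipy.spatial.transform import Rotation as R
from plant import r
np.set_printoptions(precision=4,suppress=True)
def ray(n,p,c=None):
    c=c or r.get_calibration(n);K=c["mtx"]
    u=(np.asarray(p,float)-[K[0,2],K[1,2]])/K[0,0]
    if n=="wrist":
        t=np.linalg.norm(u); d=np.array([*(u/t*np.sin(t)),np.cos(t)])
    else: d=np.array([*u,1.])
    d=R.from_quat(c["attitude"]).apply([d[0],-d[1],-d[2]])
    return np.array(c["origin"]),d/np.linalg.norm(d)
def plane(n,p,z,c=None):
    o,d=ray(n,p,c);return o+d*(z-o[2])/d[2]
def tri(obs):
    A=np.zeros((3,3));b=np.zeros(3)
    L=[ray(*o) for o in obs]
    for o,d in L:
        M=np.eye(3)-np.outer(d,d);A+=M;b+=M@o
    x=np.linalg.solve(A,b)
    return x,[np.linalg.norm((np.eye(3)-np.outer(d,d))@(x-o))*1000 for o,d in L]
def pix(n,P,c=None):
    c=c or r.get_calibration(n);K=c["mtx"]
    d=R.from_quat(c["attitude"]).inv().apply(np.asarray(P)-c["origin"]);d=d*[1,-1,-1]
    if n=="wrist":
        t=np.arctan2(np.hypot(d[0],d[1]),d[2]);u=d[:2]/np.hypot(d[0],d[1])*t
    else:u=d[:2]/d[2]
    return u*K[0,0]+[K[0,2],K[1,2]]
E
cat > m1.py <<'E'
from h import *
H={'FL':((267.3,150.2),(306.3,153)),'FR':((356.6,191.4),(353.8,195)),'BL':((283.4,134.6),(326.7,147.2)),'BR':((371.8,172.5),(375,187.2)),
'kR':((320,202.9),(325,196.2)),'kL':((275.7,180.2),(302.2,174.5)),
't1':((374,245.6),(358.1,248.4)),'t2':((417.6,256),(389.3,266)),'t3':((406,321.6),(349.7,301.3)),'t4':((355,308),(314.8,280.9))}
for k,(a,b) in H.items():
    z=.156 if k[0] in'FB' else .122 if k[0]=='k' else .015
    print(k,plane('scene',a,z)[:2],plane('side',b,z)[:2],*tri([('scene',a),('side',b)]))
print(R.from_quat(r.sense()['tcp_rot']).as_matrix())
E
python3 m1.py
```

```text
FL [0.6099 0.1327] [0.6125 0.1291] [0.6175 0.1377 0.149 ] [np.float64(1.363480570296002), np.float64(1.363480570296126)]
FR [ 0.5847 -0.1722] [ 0.5825 -0.1754] [ 0.5872 -0.1709  0.1519] [np.float64(0.6179720036282924), np.float64(0.617972003628175)]
BL [0.6918 0.1261] [0.6993 0.1188] [0.711  0.1372 0.1405] [np.float64(3.4685752920670345), np.float64(3.468575292067048)]
BR [ 0.6687 -0.1808] [ 0.6689 -0.1827] [ 0.6715 -0.18    0.1533] [np.float64(0.20407698581439138), np.float64(0.20407698581445832)]
kR [ 0.5273 -0.0893] [ 0.5317 -0.089 ] [ 0.5298 -0.0891  0.1215] [np.float64(1.829644591795038), np.float64(1.8296445917947561)]
kL [0.543  0.0653] [0.5467 0.0633] [0.5483 0.0679 0.1177] [np.float64(1.7475012546522966), np.float64(1.747501254652185)]
t1 [ 0.5358 -0.2584] [ 0.5343 -0.2664] [ 0.544  -0.2562  0.0025] [np.float64(0.13098057582475164), np.float64(0.13098057582479988)]
t2 [ 0.5603 -0.3799] [ 0.5594 -0.3868] [ 0.5677 -0.3794  0.0045] [np.float64(0.24195764193800265), np.float64(0.2419576419380468)]
t3 [ 0.3646 -0.4181] [ 0.3644 -0.4267] [ 0.3715 -0.4181  0.0023] [np.float64(0.8528986430289021), np.float64(0.8528986430288165)]
t4 [ 0.3381 -0.2901] [ 0.332  -0.3014] [ 0.3443 -0.2873 -0.0027] [np.float64(1.4494480037409192), np.float64(1.4494480037408832)]
[[ 0.337  -0.0007 -0.9415]
 [ 0.9415 -0.0019  0.337 ]
 [-0.002  -1.      0.    ]]
```

>>> {"name": "jog_arm", "arguments": {
  "targets": [
    [85,-25,0,-40,-2],
    [85,-50,0,-80,-4],
    [85,-75,0,-120,-6],
    [85,-100,0,-160,-8],
    [85,-125,0,-200,-10],
    [85,-150,0,-240,-12],
    [85,-175,0,-280,-14],
    [85,-190,0,-310,-14.4]
  ]
}}

```text
clock: 0.82
eef_pos: [0.4278, 0.3495, 0.4046]
tcp_rot: [-0.522, -0.477, 0.477, 0.522]
wrist_force: [0.5, 0.9, -0.3]
grip_width: 0.0851
```

>>> {"name": "jog_arm", "arguments": {
  "targets": [
    [60,-40,0,-3,0],
    [60,-80,0,-6,0],
    [60,-120,0,-10,0],
    [60,-160,0,-14,0],
    [60,-200,0,-18,0],
    [60,-240,0,-22,0],
    [60,-280,0,-26,0],
    [60,-320,0,-28,0]
  ]
}}

```text
clock: 1.48
eef_pos: [0.4251, 0.0284, 0.4048]
tcp_rot: [0.523, 0.477, -0.476, -0.522]
wrist_force: [0.9, -0.1, 0.4]
grip_width: 0.0602
```

>>> {"name": "jog_arm", "arguments": {
  "targets": [
    [60,-40,0,-1,0],
    [60,-80,0,-2,0],
    [60,-107,0,-4,0],
    [60,-107,0,-4,0],
    [60,-107,0,-4,0]
  ]
}}

```text
clock: 1.9
eef_pos: [0.4192, -0.0782, 0.4046]
tcp_rot: [-0.524, -0.475, 0.475, 0.524]
wrist_force: [0.0, 1.1, 0.3]
grip_width: 0.0599
```

Run:
```python
from h import *
s=r.sense();print(s['eef_pos'],s['wrist_force'],R.from_quat(s['tcp_rot']).as_matrix())
c=r.get_calibration('wrist');print(c)
im=r.snapshot("wrist"); cv2.imwrite("pics/w1.png",im[:,:,::-1])
s=r.sense();print(s['eef_pos'],s['wrist_force'])
```

```text
[ 0.4192 -0.0782  0.4046] [0.044  1.1133 0.2751] [[ 0.097  -0.0003 -0.9953]
 [ 0.9953 -0.0002  0.097 ]
 [-0.0002 -1.      0.0003]]
{'mtx': array([[309.7069,   0.    , 319.0898],
       [  0.    , 309.7069, 197.8963],
       [  0.    ,   0.    ,   1.    ]]), 'origin': array([ 0.3538, -0.0716,  0.3724]), 'attitude': array([-0.0977, -0.0885,  0.6662,  0.734 ])}
[ 0.4194 -0.0766  0.4046] [-0.35    0.8453 -0.9362]
```

View pics/w1.png

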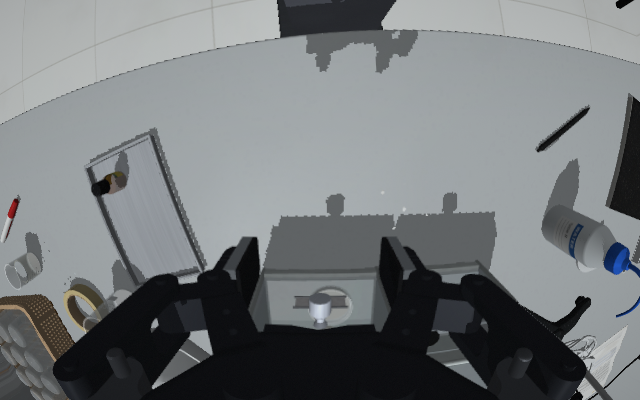

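Run:
```python
import cv2
a=cv2.imread("pics/w1.png")
cv2.imwrite("pics/z4.png",cv2.resize(a[225:345,240:400],None,fx=5,fy=5,interpolation=cv2.INTER_CUBIC))
```

```text
(no output)
```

View pics/z4.png

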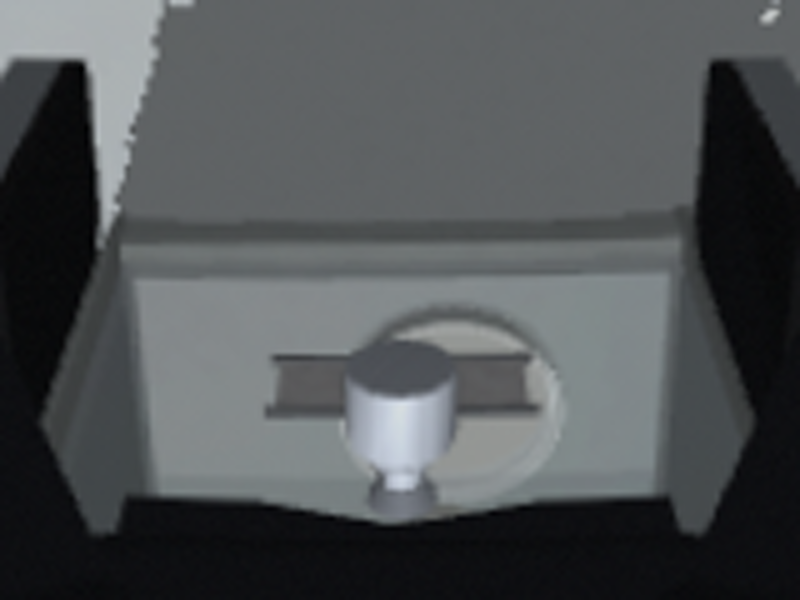

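Run:
```python
from h import *
c={'mtx':np.array([[309.7069,0,319.0898],[0,309.7069,197.8963],[0,0,1]]),'origin':np.array([ 0.3538, -0.0716,  0.3724]),'attitude':np.array([-0.0977, -0.0885,  0.6662,  0.734 ])}
f=plane('wrist',(320,225+369/5),.122,c);print('front face centre',f)
# lower front corners of panel bottom edge approx z=.02
for p in [(345,369),(455,369)]: print(plane('wrist',(240+p[0]/5,225+p[1]/5),.122,c))
O=np.array([.563,-.016]);y=np.radians(-5.3);M=np.array([[np.cos(y),-np.sin(y)],[np.sin(y),np.cos(y)]])
def U(x,yy,z): return [*(O+M@[x,yy]),z]
for nm,P in dict(face=(-37,-77,122),FL=(35,156,156),FR=(35,-156,156),BR=(125,-156,156),BL=(125,156,156),kL=(-28,77,122),kR=(-28,-77,122)).items():
    P=np.array(P)/1000;P=U(*P)
    print(nm,P,pix('scene',P),pix('side',P),pix('wrist',P,c))
```

```text
front face centre [ 0.5208 -0.087   0.122 ]
[ 0.5199 -0.0975  0.122 ]
[ 0.5219 -0.0765  0.122 ]
face [np.float64(0.5190456509337852), np.float64(-0.08925309002469005), np.float64(0.122)] [318.5776 204.9371] [322.0472 197.5352] [317.4805 297.4625]
FL [np.float64(0.6122601760781239), np.float64(0.13610008235616516), np.float64(0.156)] [266.7865 149.3515] [305.134  152.2168] [522.2692 349.0258]
FR [np.float64(0.5834405527947967), np.float64(-0.17456602347742445), np.float64(0.156)] [357.2086 192.0111] [353.8522 194.7712] [239.3001 370.6011]
BR [np.float64(0.6730557756314091), np.float64(-0.18287937634761503), np.float64(0.156)] [373.0852 171.7551] [375.9647 186.8187] [251.3747 418.8488]
BL [np.float64(0.7018753989147364), np.float64(0.12778672948597458), np.float64(0.156)] [284.6095 132.4972] [325.7732 146.0147] [498.5784 398.3464]
kL [np.float64(0.5422322436842169), np.float64(0.06325717820871654), np.float64(0.122)] [276.1385 180.6164] [301.1742 174.9085] [465.3147 296.6737]
kR [np.float64(0.5280071732174464), np.float64(-0.0900844253117091), np.float64(0.122)] [320.3621 202.8123] [324.3208 196.7372] [317.5429 305.063 ]
```

>>> {"name": "jog_arm", "arguments": {
  "targets": [
    [50,0,0,-33,0],
    [50,-1,10,-66,0],
    [50,-1,30,-99,0],
    [50,-1,55,-99,0],
    [50,-1,80,-99,0],
    [50,-1,105,-99,0],
    [50,-1,125,-99,0],
    [50,-1,125,-99,0]
  ]
}}

```text
clock: 2.62
eef_pos: [0.5168, -0.0841, 0.2758]
tcp_rot: [-0.519, -0.476, 0.479, 0.524]
wrist_force: [-0.7, -0.1, -0.6]
grip_width: 0.0499
```

Run:
```python
from h import *
im=r.snapshot("wrist"); cv2.imwrite("pics/w2.png",cv2.resize(im[200:400,220:420,::-1],None,fx=3,fy=3))
s=r.sense();print(s['eef_pos'],s['wrist_force'],s['grip_width'])
```

```text
[ 0.5176 -0.0846  0.2779] [0.5196 0.452  0.3817] 0.04998583042853278
```

View pics/w2.png

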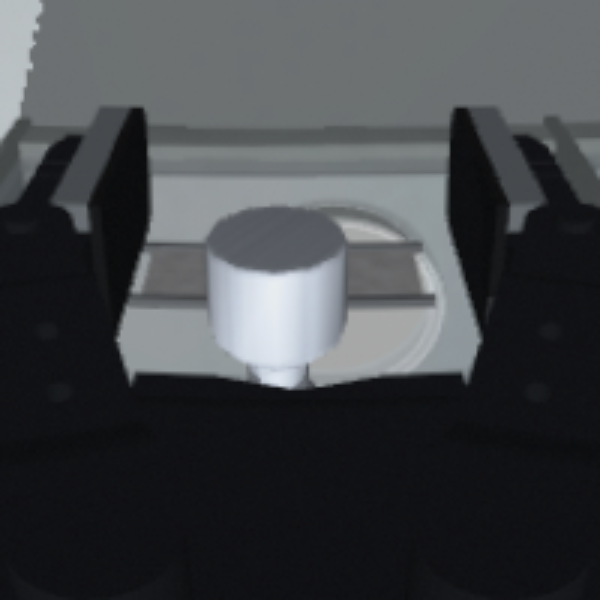

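>>> {"name": "jog_arm", "arguments": {
  "targets": [
    [40,-3,0,0,0],
    [30,-3,0,0,0],
    [15,-3,0,0,0],
    [15,-3,0,0,0],
    [15,-3,0,0,0],
    [15,-3,0,0,0]
  ],
  "newtons": 30
}}

```text
clock: 3.17
eef_pos: [0.5185, -0.0879, 0.2815]
tcp_rot: [0.522, 0.478, -0.475, -0.522]
wrist_force: [-0.4, 5.2, 6.7]
grip_width: 0.0204
```

Run:
```python
from h import *
im=r.snapshot("wrist"); cv2.imwrite("pics/w3.png",cv2.resize(im[200:400,220:420,::-1],None,fx=3,fy=3))
s=r.sense();print(s['eef_pos'],s['wrist_force'],s['grip_width'])
# arc in tool units: pinch point (-38,100) about pivot
for a in np.arange(0,.86,.05):
    x,z=-38,100; print(round(a,2),'back(tz)',round(x-(x*np.cos(a)-z*np.sin(a)),1),'down(ty)',round(z-(x*np.sin(a)+z*np.cos(a)),1))
```

```text
[ 0.5185 -0.0879  0.2816] [-0.2896  5.2445  6.7511] 0.019904090191240474
0.0 back(tz) 0.0 down(ty) 0.0
0.05 back(tz) 5.0 down(ty) 2.0
0.1 back(tz) 9.8 down(ty) 4.3
0.15 back(tz) 14.5 down(ty) 6.8
0.2 back(tz) 19.1 down(ty) 9.5
0.25 back(tz) 23.6 down(ty) 12.5
0.3 back(tz) 27.9 down(ty) 15.7
0.35 back(tz) 32.0 down(ty) 19.1
0.4 back(tz) 35.9 down(ty) 22.7
0.45 back(tz) 39.7 down(ty) 26.5
0.5 back(tz) 43.3 down(ty) 30.5
0.55 back(tz) 46.7 down(ty) 34.6
0.6 back(tz) 49.8 down(ty) 38.9
0.65 back(tz) 52.8 down(ty) 43.4
0.7 back(tz) 55.5 down(ty) 48.0
0.75 back(tz) 58.0 down(ty) 52.7
0.8 back(tz) 60.2 down(ty) 57.6
0.85 back(tz) 62.2 down(ty) 62.6
```

View pics/w3.png

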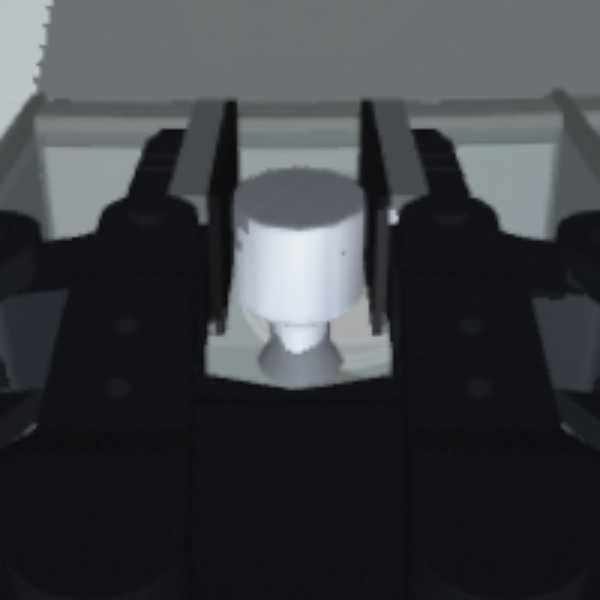

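>>> {"name": "jog_arm", "arguments": {
  "targets": [
    [15,0,2,5,0],
    [15,0,4.3,9.8,0],
    [15,0,6.8,14.5,0],
    [15,0,9.5,19.1,0],
    [15,0,12.5,23.6,0],
    [15,0,15.7,27.9,0],
    [15,0,19,32,0],
    [15,0,19,32,0]
  ]
}}

```text
clock: 3.88
eef_pos: [0.4851, -0.0851, 0.2622]
tcp_rot: [-0.521, -0.477, 0.476, 0.523]
wrist_force: [-2.8, 5.4, 8.8]
grip_width: 0.0202
```

Run:
```python
from h import *
im=r.snapshot("wrist"); cv2.imwrite("pics/w4.png",cv2.resize(im[200:400,220:420,::-1],None,fx=3,fy=3))
s=r.sense();print(s['eef_pos'],s['wrist_force'],s['grip_width'])
```

```text
[ 0.4852 -0.0851  0.2621] [-3.7641  5.9591  8.8431] 0.019765624710038687
```

View pics/w4.png

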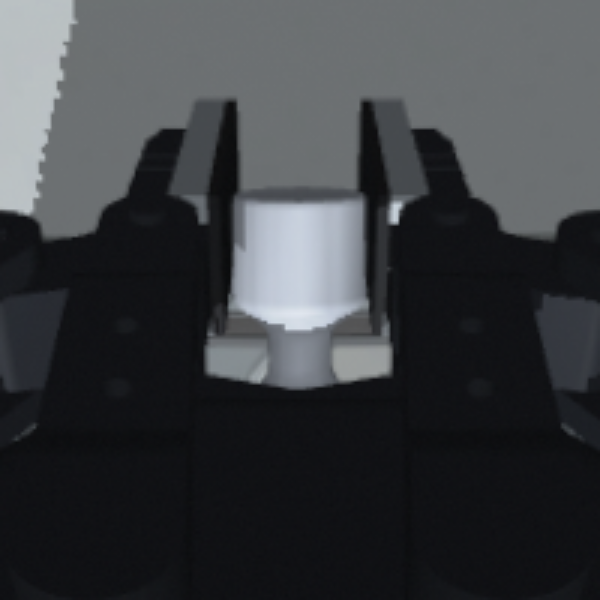

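>>> {"name": "jog_arm", "arguments": {
  "targets": [
    [15,0,3.6,4,0],
    [15,0,7.4,8,0],
    [15,0,11.4,11.5,0],
    [15,0,15.5,15,0],
    [15,0,20,18,0],
    [15,0,20,18,0]
  ]
}}

```text
clock: 4.43
eef_pos: [0.4665, -0.0835, 0.2411]
tcp_rot: [-0.521, -0.477, 0.477, 0.524]
wrist_force: [-1.8, 5.7, 2.9]
grip_width: 0.0203
```

>>> {"name": "jog_arm", "arguments": {
  "targets": [
    [15,0,4.5,3.5,0],
    [15,0,9,6.5,0],
    [15,0,13.8,9,0],
    [15,0,13.8,9,0]
  ]
}}

```text
clock: 4.77
eef_pos: [0.4594, -0.0828, 0.2297]
tcp_rot: [0.522, 0.478, -0.476, -0.522]
wrist_force: [-3.2, 6.5, 19.3]
grip_width: 0.02
```

Run:
```python
from h import *
im=r.snapshot("wrist"); cv2.imwrite("pics/w5.png",cv2.resize(im[200:400,220:420,::-1],None,fx=3,fy=3))
im=r.snapshot("side"); cv2.imwrite("pics/s5.png",cv2.resize(im[130:250,270:400,::-1],None,fx=5,fy=5))
s=r.sense();print(s['eef_pos'],s['wrist_force'],s['grip_width'])
```

```text
[ 0.4595 -0.0828  0.2297] [-3.3978  5.3137 19.3766] 0.020370134101052897
```

View pics/w5.png

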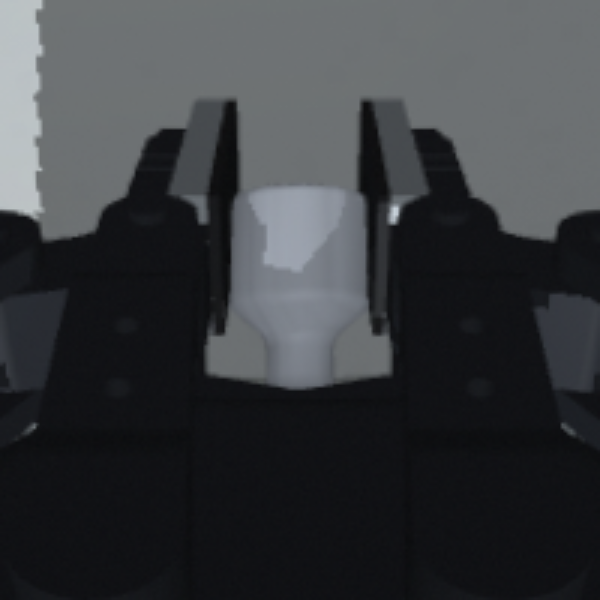

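View pics/s5.png

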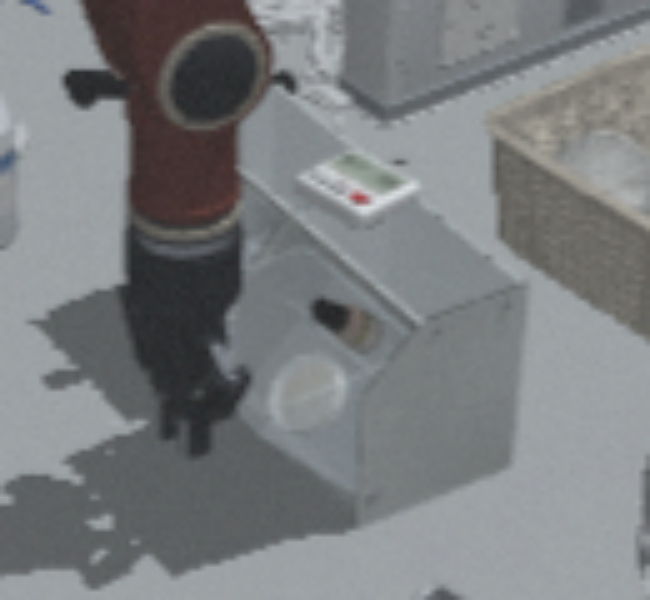

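>>> {"name": "jog_arm", "arguments": {
  "targets": [
    [30,0,-2,0,0],
    [45,0,-2,3,0],
    [50,0,-2,10,0],
    [50,0,-10,20,0],
    [50,0,-45,20,0],
    [50,0,-85,20,0],
    [50,0,-125,20,0],
    [50,0,-150,20,0]
  ]
}}

```text
clock: 5.53
eef_pos: [0.4381, -0.0829, 0.3804]
tcp_rot: [0.524, 0.477, -0.475, -0.522]
wrist_force: [1.7, -0.0, -0.1]
grip_width: 0.0497
```

>>> {"name": "jog_arm", "arguments": {
  "targets": [
    [50,0,-20,0,0],
    [50,0,-20,0,0],
    [50,0,-20,0,0]
  ]
}}

```text
clock: 5.78
eef_pos: [0.4381, -0.0827, 0.3977]
tcp_rot: [0.523, 0.476, -0.476, -0.522]
wrist_force: [-0.3, -0.2, 0.4]
grip_width: 0.0504
```

Run:
```python
from h import *
import pickle
s=r.sense();print(s['eef_pos'],s['wrist_force'],s['grip_width'])
c=r.get_calibration('wrist');pickle.dump(c,open('c6.pkl','wb'))
im=r.snapshot("wrist"); cv2.imwrite("pics/w6.png",im[:,:,::-1])
im=r.snapshot("side"); cv2.imwrite("pics/s6f.png",im[:,:,::-1]);cv2.imwrite("pics/s6.png",cv2.resize(im[140:240,285:385,::-1],None,fx=6,fy=6,interpolation=cv2.INTER_CUBIC))
im=r.snapshot("scene"); cv2.imwrite("pics/c6f.png",im[:,:,::-1]);cv2.imwrite("pics/c6.png",cv2.resize(im[115:235,245:385,::-1],None,fx=5,fy=5,interpolation=cv2.INTER_CUBIC))
```

```text
[ 0.4381 -0.0827  0.3977] [-0.3086 -0.214   0.4422] 0.050444285898567594
```

View pics/w6.png

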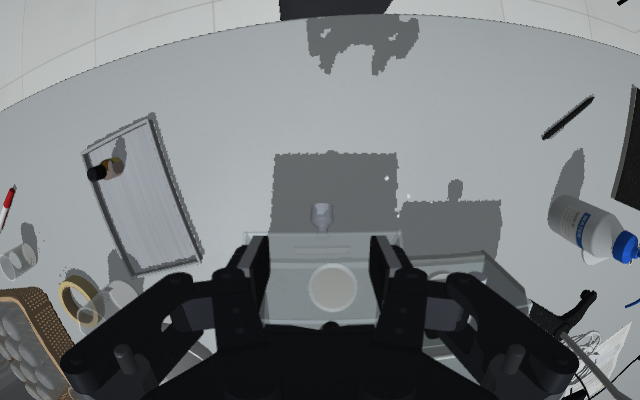

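View pics/s6.png

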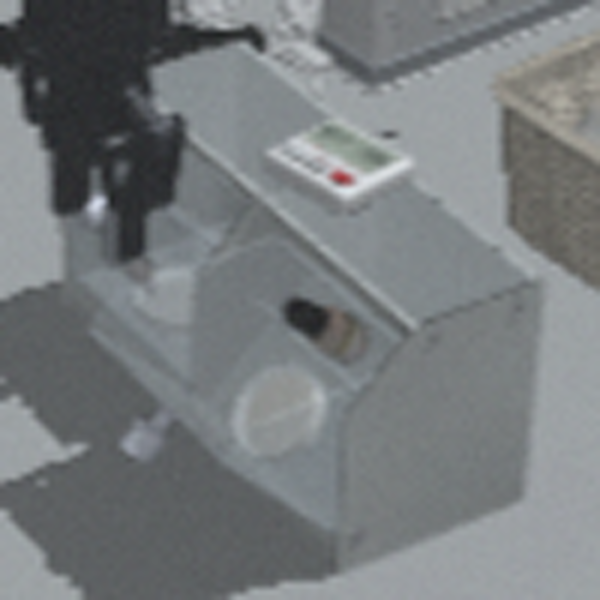

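View pics/c6.png

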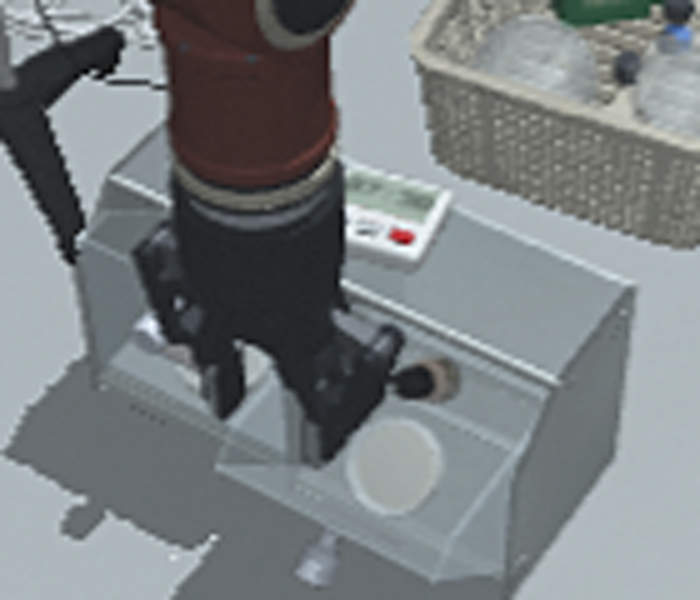

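Run:
```python
from h import *
O=np.array([.564,-.0145]);y=np.radians(-5.3);M=np.array([[np.cos(y),-np.sin(y)],[np.sin(y),np.cos(y)]])
x,e=tri([('scene',(328,191.4)),('side',(336.3,193))]);print('cap',x,e,'unit',(M.T@(x[:2]-O))*1000)
x,e=tri([('scene',(245+445/5,115+378/5)),('side',(285+345/6,140+335/6))]);print('body',x,e,'unit',(M.T@(x[:2]-O))*1000)
for n,p in [('scene',(328,191.4)),('side',(336.3,193))]:
    q=plane(n,p,.118);print(n,q,(M.T@(q[:2]-O))*1000)
for yy in (-70,-77,-84): 
  P=[*(O+M@[.024,yy/1000]),.118];print(yy,P,pix('scene',P),pix('side',P))
t=[(.5358,-.2584),(.5603,-.3799),(.3646,-.4181),(.3381,-.2901)]
t=np.array(t);print('tray',t.mean(0),np.degrees(np.arctan2(*((t[0]+t[1]-t[2]-t[3])[::-1]))))
```

```text
cap [ 0.5831 -0.0858  0.1118] [np.float64(0.2980194825449147), np.float64(0.2980194825447907)] unit [ 25.6418 -69.1836]
body [ 0.6057 -0.0936  0.0954] [np.float64(0.34795892486941477), np.float64(0.3479589248692487)] unit [ 48.83   -74.9126]
scene [ 0.578  -0.0882  0.118 ] [ 20.7316 -72.0982]
side [ 0.5778 -0.0924  0.118 ] [ 20.9754 -76.2415]
-70 [np.float64(0.5814314516351706), np.float64(-0.08641762297163823), 0.118] [327.9963 190.3702] [336.0322 191.8268]
-77 [np.float64(0.5807848575230447), np.float64(-0.0933876958589303), 0.118] [330.0658 191.3732] [337.1645 192.8506]
-84 [np.float64(0.5801382634109188), np.float64(-0.10035776874622238), 0.118] [332.1444 192.3806] [338.3031 193.8801]
tray [ 0.4497 -0.3366] 10.075264411911181
```

>>> {"name": "jog_arm", "arguments": {
  "targets": [
    [50,2,0,-35,0],
    [50,4,0,-70,0],
    [50,6,10,-105,0],
    [50,6.5,30,-130,0],
    [50,6.5,55,-134,0],
    [50,6.5,70,-134,0],
    [50,6.5,70,-134,0]
  ]
}}

```text
clock: 6.52
eef_pos: [0.5717, -0.0881, 0.3211]
tcp_rot: [-0.519, -0.474, 0.479, 0.526]
wrist_force: [-1.1, 0.3, -0.3]
grip_width: 0.0503
```

Run:
```python
from h import *
im=r.snapshot("wrist"); cv2.imwrite("pics/w7.png",cv2.resize(im[200:400,220:420,::-1],None,fx=3,fy=3))
s=r.sense();print(s['eef_pos'],s['wrist_force'],s['grip_width'])
```

```text
[ 0.5721 -0.0882  0.3235] [-0.8335  0.8986  0.6683] 0.050101455878336386
```

View pics/w7.png

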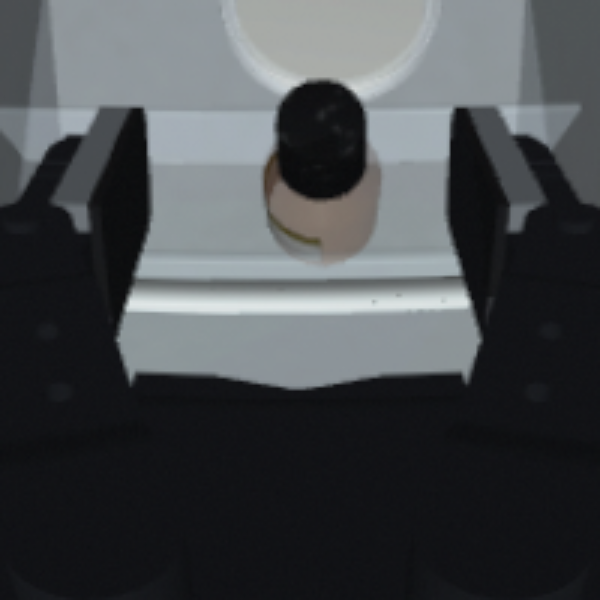

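>>> {"name": "jog_arm", "arguments": {
  "targets": [
    [50,4,12,0,0],
    [50,4,25,0,0],
    [50,4,36,0,0],
    [50,4,41,0,0],
    [50,4,41,0,0]
  ]
}}

```text
clock: 6.98
eef_pos: [0.573, -0.0845, 0.2851]
tcp_rot: [-0.522, -0.476, 0.477, 0.523]
wrist_force: [-0.2, -0.3, -0.3]
grip_width: 0.0498
```

Run:
```python
from h import *
im=r.snapshot("wrist"); cv2.imwrite("pics/w8.png",cv2.resize(im[200:400,220:420,::-1],None,fx=3,fy=3))
s=r.sense();print(s['eef_pos'],s['wrist_force'],s['grip_width'])
```

```text
[ 0.5733 -0.0845  0.2859] [-0.9217  0.2569 -0.0088] 0.04959722915840354
```

View pics/w8.png

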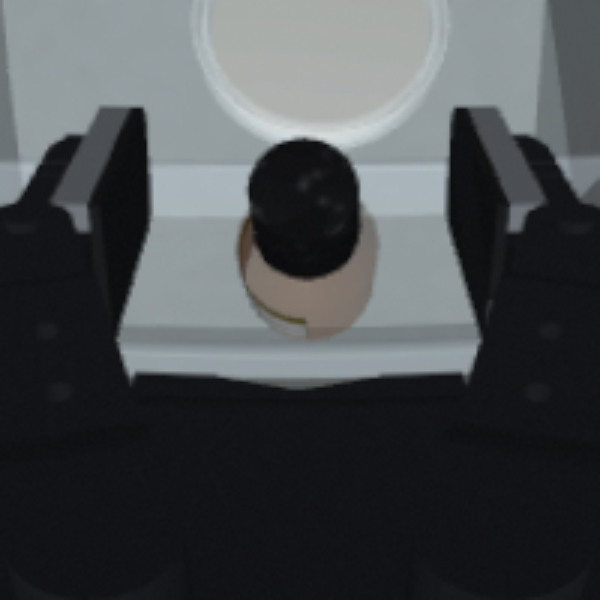

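>>> {"name": "jog_arm", "arguments": {
  "targets": [
    [40,0.5,3,0,0],
    [30,0.5,3,0,0],
    [20,0.5,3,0,0],
    [12,0.5,3,0,0],
    [12,0.5,3,0,0],
    [12,0.5,3,0,0]
  ],
  "newtons": 25
}}

```text
clock: 7.53
eef_pos: [0.5736, -0.0838, 0.2833]
tcp_rot: [0.523, 0.477, -0.476, -0.522]
wrist_force: [-0.9, 1.0, 1.5]
grip_width: 0.0184
```

Run:
```python
from h import *
im=r.snapshot("wrist"); cv2.imwrite("pics/w9.png",cv2.resize(im[200:400,220:420,::-1],None,fx=3,fy=3))
s=r.sense();print(s['eef_pos'],s['wrist_force'],s['grip_width'])
```

```text
[ 0.5736 -0.0838  0.2833] [-1.6595  0.9423  2.2481] 0.01819231274444986
```

View pics/w9.png

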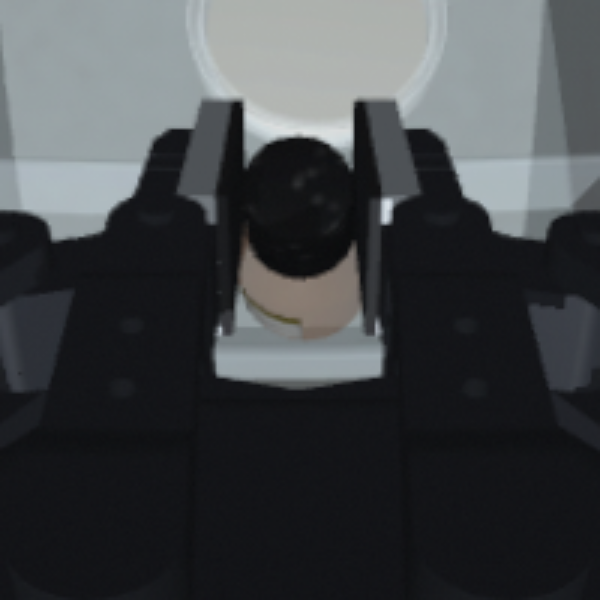

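>>> {"name": "jog_arm", "arguments": {
  "targets": [
    [12,0,-4,3.7,0],
    [12,0,-10,9.3,0],
    [12,0,-18,16.5,0],
    [12,0,-28,26,0],
    [12,0,-38,35,0],
    [12,0,-48,44,0],
    [12,0,-60,52,0],
    [12,0,-60,52,0]
  ]
}}

```text
clock: 8.25
eef_pos: [0.5203, -0.0792, 0.3455]
tcp_rot: [0.523, 0.477, -0.476, -0.522]
wrist_force: [0.1, 0.1, -0.1]
grip_width: 0.018
```

Run:
```python
from h import *
im=r.snapshot("wrist"); cv2.imwrite("pics/w10.png",cv2.resize(im[200:400,220:420,::-1],None,fx=3,fy=3))
im=r.snapshot("side");cv2.imwrite("pics/s10.png",cv2.resize(im[120:240,265:385,::-1],None,fx=5,fy=5,interpolation=cv2.INTER_CUBIC))
s=r.sense();print(s['eef_pos'],s['wrist_force'],s['grip_width'])
```

```text
[ 0.5214 -0.0791  0.3437] [ 0.9595 -1.1494 -0.6204] 0.018347908178198723
```

View pics/w10.png

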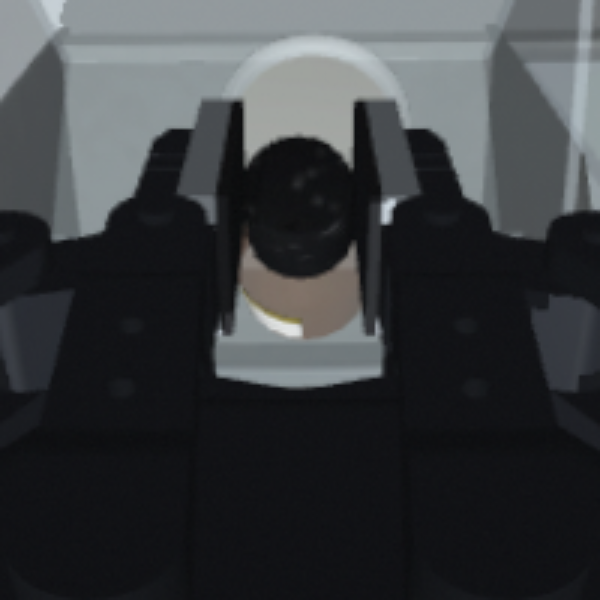

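View pics/s10.png

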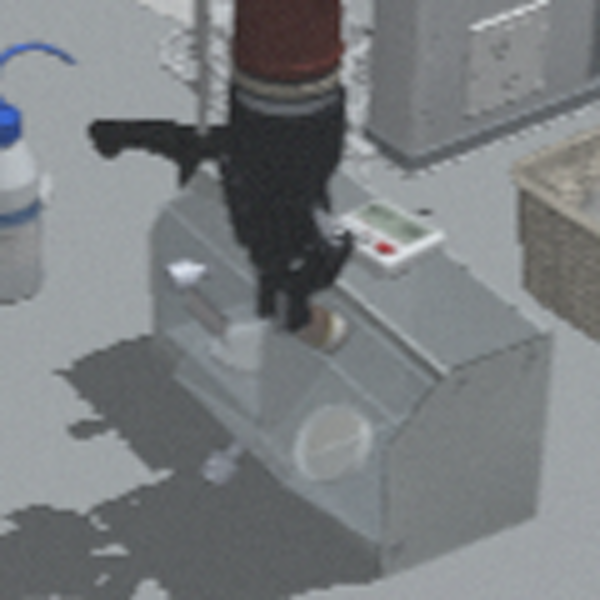

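>>> {"name": "jog_arm", "arguments": {
  "targets": [
    [12,5,-12,10,0],
    [12,30,-15,20,0],
    [12,60,-15,30,0],
    [12,90,-15,32,0],
    [12,102,-10,32,0],
    [12,102,-10,32,0]
  ]
}}

```text
clock: 8.85
eef_pos: [0.4993, 0.0294, 0.3517]
tcp_rot: [-0.52, -0.478, 0.478, 0.522]
wrist_force: [-0.6, -0.0, -0.8]
grip_width: 0.0179
```

Run:
```python
from h import *
s=r.sense();print(s['eef_pos'],s['wrist_force'],s['grip_width'])
O=np.array([.564,-.0145]);y=np.radians(-5.3);M=np.array([[np.cos(y),-np.sin(y)],[np.sin(y),np.cos(y)]])
print('unit',M.T@(s['eef_pos'][:2]-O)*1000, R.from_quat(s['tcp_rot']).as_matrix()[:,2])
im=r.snapshot("wrist"); cv2.imwrite("pics/w11.png",cv2.resize(im[200:400,170:470,::-1],None,fx=2.6,fy=2.6))
```

```text
[0.4993 0.0294 0.3517] [-0.5704 -0.0465 -0.8352] 0.01788910997975937
unit [-68.52    37.7624] [-0.9964  0.0849  0.0021]
```

View pics/w11.png

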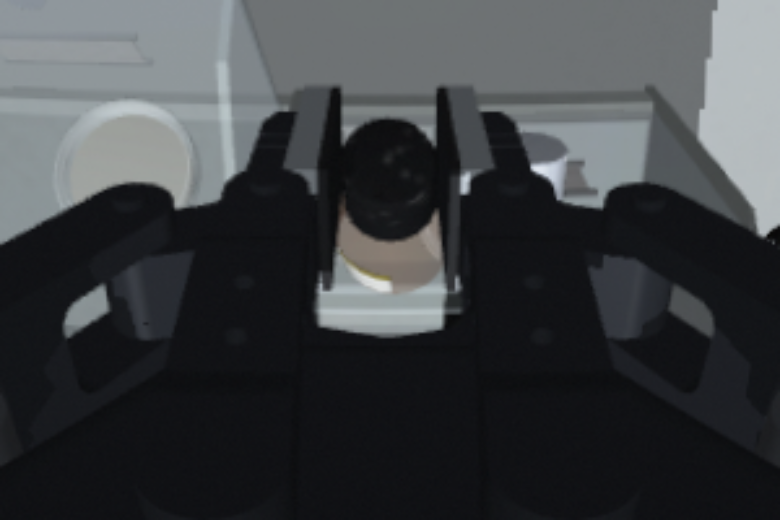

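>>> {"name": "jog_arm", "arguments": {
  "targets": [
    [12,-10,15,0,0],
    [12,-10,35,0,0],
    [12,-10,55,0,0],
    [12,-10,65,0,0],
    [12,-10,65,0,0]
  ]
}}

```text
clock: 9.32
eef_pos: [0.4977, 0.013, 0.2854]
tcp_rot: [-0.523, -0.473, 0.477, 0.524]
wrist_force: [0.7, -0.2, -0.6]
grip_width: 0.0181
```

>>> {"name": "jog_arm", "arguments": {
  "targets": [
    [12,0,0,-4,0],
    [12,0,0,-8,0],
    [12,0,-1,-12,0],
    [12,0,-1,-12,0]
  ]
}}

```text
clock: 9.65
eef_pos: [0.5109, 0.0138, 0.2897]
tcp_rot: [0.523, 0.476, -0.476, -0.523]
wrist_force: [-1.4, 0.1, -0.7]
grip_width: 0.0185
```

Run:
```python
from h import *
s=r.sense();print(s['eef_pos'],s['wrist_force'],s['grip_width'])
O=np.array([.564,-.0145]);y=np.radians(-5.3);M=np.array([[np.cos(y),-np.sin(y)],[np.sin(y),np.cos(y)]])
print('unit',M.T@(s['eef_pos'][:2]-O)*1000)
im=r.snapshot("wrist"); cv2.imwrite("pics/w12.png",cv2.resize(im[200:400,170:470,::-1],None,fx=2.6,fy=2.6))
im=r.snapshot("side");cv2.imwrite("pics/s12.png",cv2.resize(im[110:240,255:385,::-1],None,fx=4.5,fy=4.5,interpolation=cv2.INTER_CUBIC))
for a in np.linspace(0,.75,7):
  q=.75-a; e=np.array([13.5,-53]); e2=lambda q:np.array([e[0]*np.cos(q)-e[1]*np.sin(q), e[0]*np.sin(q)+e[1]*np.cos(q)])
  d=e2(.75)-e2(q); print(round(a,3),d)
```

```text
[0.5109 0.0138 0.2897] [-1.3575  0.0502 -0.6689] 0.01848990121025354
unit [-55.4593  23.2833]
0.0 [0. 0.]
0.125 [4.0465 5.5048]
0.25 [ 8.7477 10.4622]
0.375 [14.0304 14.7948]
0.5 [19.8119 18.435 ]
0.625 [26.0022 21.326 ]
0.75 [32.5047 23.4226]
```

View pics/w12.png

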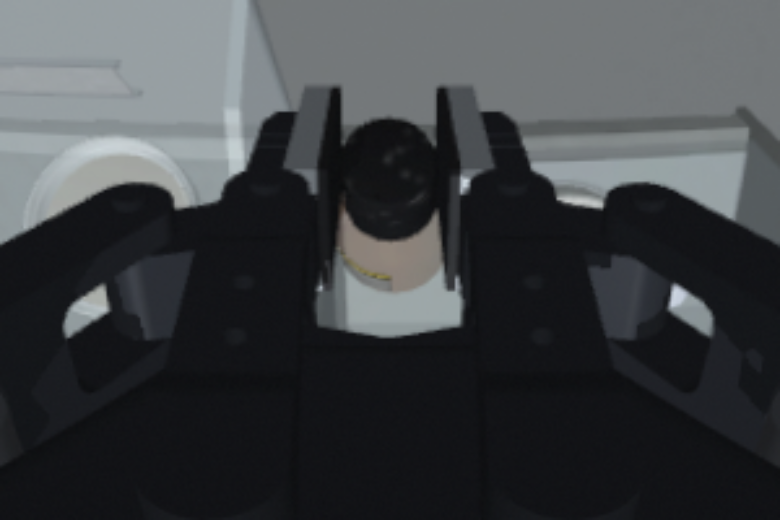

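View pics/s12.png

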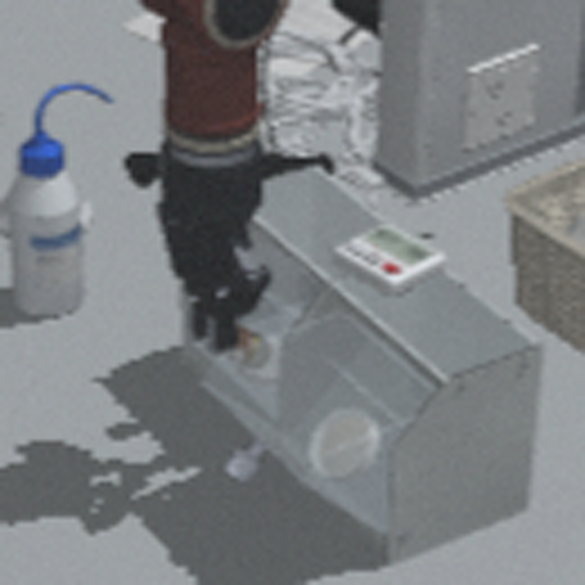

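>>> {"name": "jog_arm", "arguments": {
  "targets": [
    [12,5,0,0,0],
    [12,5,-2,-3,0],
    [12,5,-6,-6,0],
    [12,5,-6,-6,0]
  ]
}}

```text
clock: 10.08
eef_pos: [0.5161, 0.0197, 0.295]
tcp_rot: [-0.521, -0.476, 0.477, 0.523]
wrist_force: [-3.7, 2.3, -0.4]
grip_width: 0.0184
```

Run:
```python
from h import *
s=r.sense();print(s['eef_pos'],s['wrist_force'],s['grip_width'])
im=r.snapshot("wrist"); cv2.imwrite("pics/w13.png",cv2.resize(im[200:400,170:470,::-1],None,fx=2.6,fy=2.6))
```

```text
[0.5161 0.0197 0.295 ] [-3.6841  2.2974 -0.4168] 0.01842276856330331
```

View pics/w13.png

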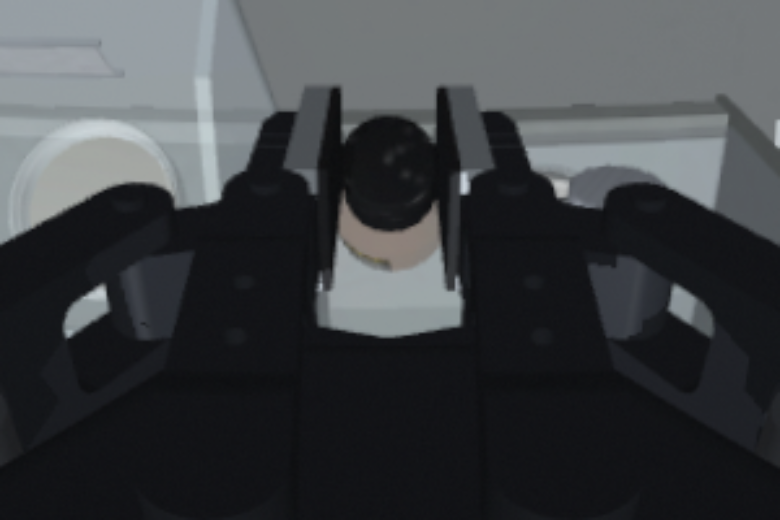

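>>> {"name": "jog_arm", "arguments": {
  "targets": [
    [12,0,-4,-4,0],
    [12,0,-8,-8,0],
    [12,0,-11,-12,0],
    [12,0,-14,-16,0],
    [12,0,-14,-16,0]
  ]
}}

```text
clock: 10.55
eef_pos: [0.534, 0.0172, 0.3098]
tcp_rot: [0.523, 0.477, -0.475, -0.522]
wrist_force: [-3.4, 1.3, 1.0]
grip_width: 0.0183
```

Run:
```python
from h import *
s=r.sense();print(s['eef_pos'],s['wrist_force'],s['grip_width'])
im=r.snapshot("wrist"); cv2.imwrite("pics/w14.png",cv2.resize(im[200:400,170:470,::-1],None,fx=2.6,fy=2.6))
```

```text
[0.534  0.0172 0.3098] [-3.4088  1.3318  0.9893] 0.01829907700777699
```

View pics/w14.png

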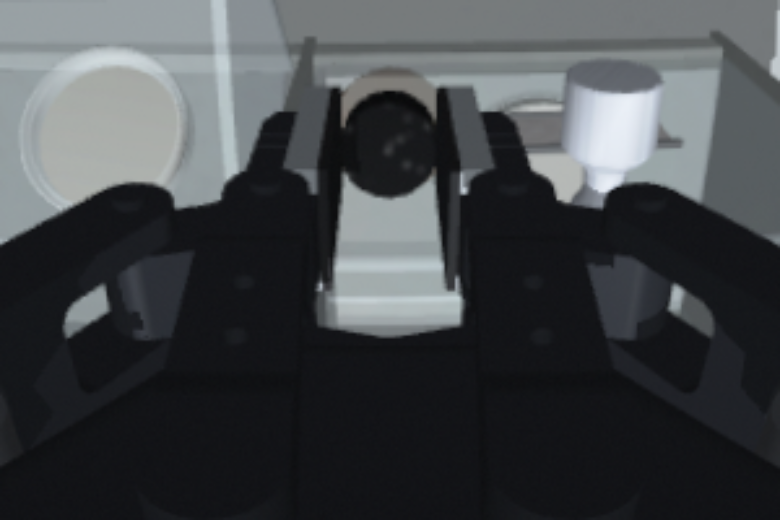

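```bash
cat > tilt.py <<'E'
from h import *
s=r.sense();c=r.get_calibration('wrist');m=R.from_quat(s['tcp_rot']).as_matrix();zt=m[:,2]
im=r.snapshot("side");cv2.imwrite("pics/s14.png",cv2.resize(im[110:240,255:385,::-1],None,fx=4.5,fy=4.5,interpolation=cv2.INTER_CUBIC))
for off in (5,7,9):
  P=np.array(s['eef_pos'])-zt*off/1000-[0,0,.163]
  for th in (0,.1,.2,.3):
    ax=zt*np.sin(th)+np.array([0,0,1])*np.cos(th)
    pts=[P+ax*.006, P-ax*.053]
    n=np.cross(ax,m[:,0]); edge=P-ax*.053
    e=[pix('wrist',q,c)[1] for q in (P+ax*.006+n*.0095,P+ax*.006-n*.0095,edge+n*.0135,edge-n*.0135,P-ax*.010+n*.0135,P-ax*.010-n*.0135)]
    print(off,th,np.round((np.array(e)-200)*2.6))
E
python3 tilt.py
```

```text
5 0 [147. 240.  22. 125.  90. 214.]
5 0.1 [141. 239.  42. 147.  93. 221.]
5 0.2 [137. 239.  63. 169.  96. 228.]
5 0.3 [132. 237.  83. 190. 100. 235.]
7 0 [157. 249.  30. 133. 100. 222.]
7 0.1 [152. 249.  50. 154. 103. 230.]
7 0.2 [147. 248.  70. 176. 106. 237.]
7 0.3 [142. 246.  91. 197. 110. 244.]
9 0 [167. 258.  38. 140. 110. 230.]
9 0.1 [162. 258.  58. 161. 112. 238.]
9 0.2 [157. 257.  78. 183. 115. 245.]
9 0.3 [153. 256.  98. 204. 119. 252.]
```

View pics/s14.png

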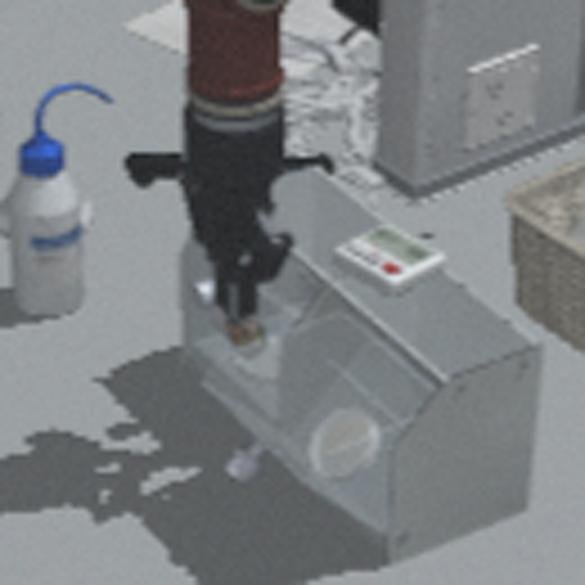

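>>> {"name": "jog_arm", "arguments": {
  "targets": [
    [12,0,-6,-4,0],
    [12,0,-10,-8,0],
    [12,0,-13,-11,0],
    [12,0,-15,-14,0],
    [12,0,-15,-14,0]
  ]
}}

```text
clock: 11.07
eef_pos: [0.5473, 0.0157, 0.3244]
tcp_rot: [0.523, 0.476, -0.476, -0.522]
wrist_force: [-3.2, -0.7, 0.1]
grip_width: 0.0177
```

```bash
python3 - <<'E'
from h import *
s=r.sense();print(s['eef_pos'],s['wrist_force'],s['grip_width'])
im=r.snapshot("wrist"); cv2.imwrite("pics/w15.png",cv2.resize(im[200:400,170:470,::-1],None,fx=2.6,fy=2.6))
E
python3 tilt.py
```

```text
[0.5473 0.0157 0.3244] [-3.1724 -0.7103  0.1132] 0.017698947274668524
5 0 [148. 241.  24. 127.  92. 215.]
5 0.1 [143. 241.  44. 149.  95. 223.]
5 0.2 [138. 240.  64. 170.  98. 230.]
5 0.3 [134. 239.  85. 192. 102. 237.]
7 0 [159. 250.  32. 134. 102. 224.]
7 0.1 [153. 250.  52. 156. 104. 231.]
7 0.2 [148. 249.  72. 177. 107. 238.]
7 0.3 [144. 248.  92. 199. 111. 245.]
9 0 [169. 259.  40. 141. 111. 232.]
9 0.1 [164. 259.  59. 163. 114. 239.]
9 0.2 [159. 258.  79. 184. 117. 246.]
9 0.3 [154. 257. 100. 206. 121. 253.]
```

View pics/w15.png

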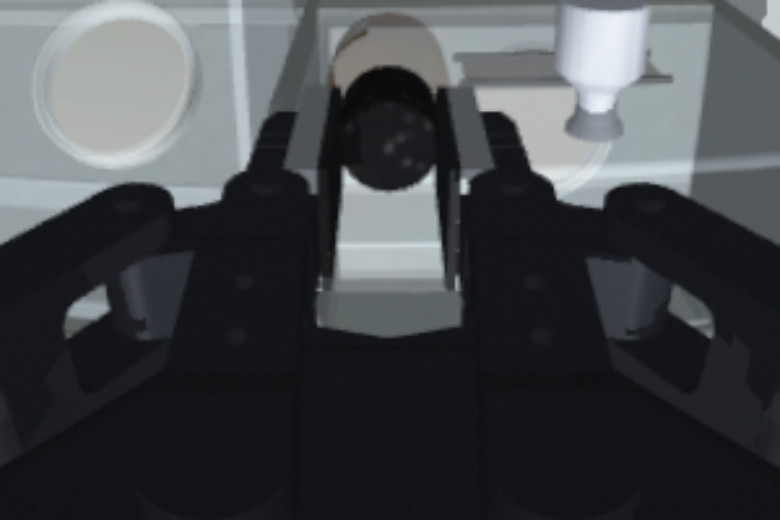

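View pics/s14.png

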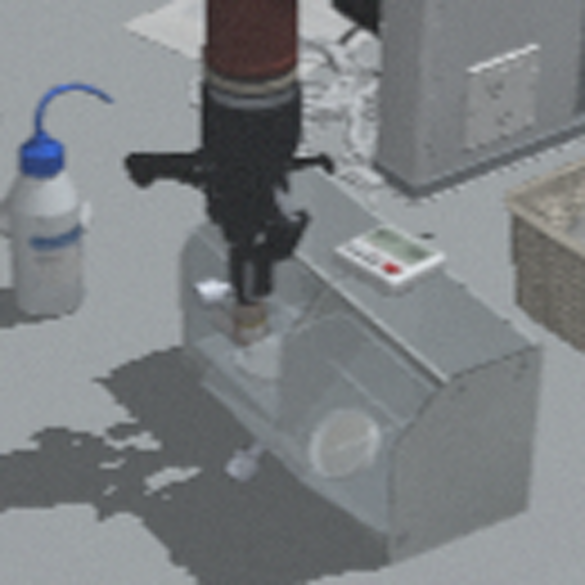

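>>> {"name": "jog_arm", "arguments": {
  "targets": [
    [12,0,-1,-3,0],
    [12,0,-2,-5,0],
    [12,0,-2,-5,0]
  ]
}}

```text
clock: 11.42
eef_pos: [0.5515, 0.0156, 0.3256]
tcp_rot: [-0.522, -0.476, 0.477, 0.523]
wrist_force: [-2.7, 0.0, -1.3]
grip_width: 0.018
```

Run:
```python
from h import *
s=r.sense();print(s['eef_pos'],s['wrist_force'],s['grip_width'])
im=r.snapshot("wrist"); cv2.imwrite("pics/w16.png",cv2.resize(im[170:400,170:470,::-1],None,fx=2.6,fy=2.6))
```

```text
[0.5515 0.0156 0.3256] [-2.6587  0.0466 -1.2688] 0.017953257427025502
```

View pics/w16.png

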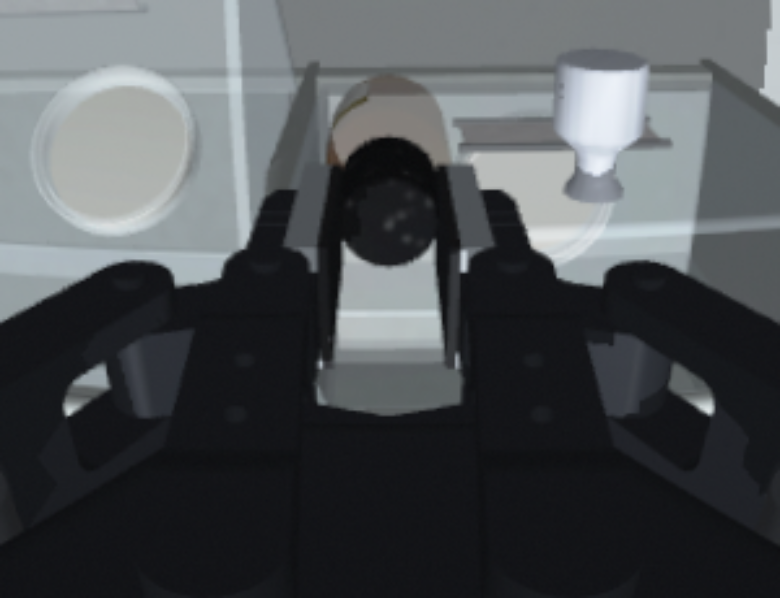

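>>> {"name": "jog_arm", "arguments": {
  "targets": [
    [12,0,0,-2,0],
    [12,0,0,-4,0],
    [12,0,0,-4,0]
  ]
}}

```text
clock: 11.72
eef_pos: [0.5546, 0.0155, 0.3258]
tcp_rot: [-0.521, -0.475, 0.478, 0.524]
wrist_force: [-6.9, -1.1, 2.7]
grip_width: 0.0184
```

Run:
```python
from h import *
s=r.sense();print(s['eef_pos'],s['wrist_force'],s['grip_width'])
im=r.snapshot("wrist"); cv2.imwrite("pics/w17.png",cv2.resize(im[170:400,170:470,::-1],None,fx=2.6,fy=2.6))
```

```text
[0.5546 0.0155 0.3258] [-6.8831 -1.111   2.675 ] 0.01843051648400084
```

View pics/w17.png

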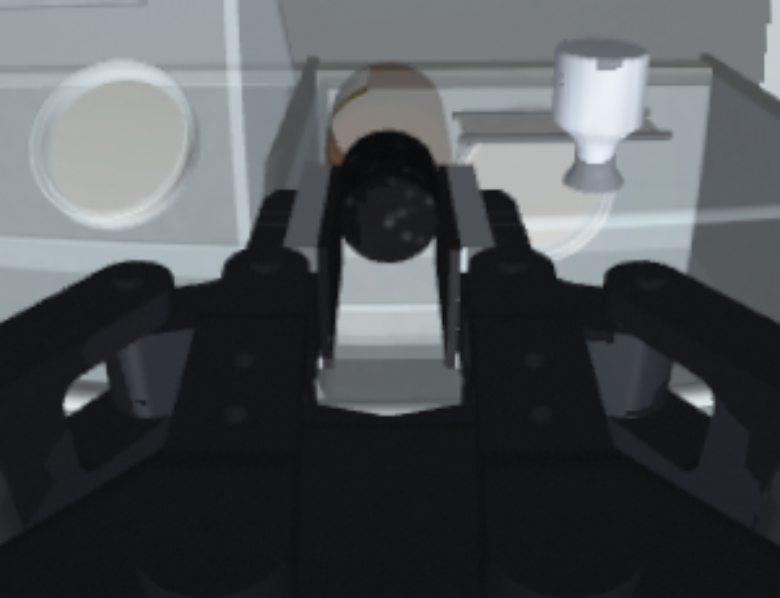

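>>> {"name": "jog_arm", "arguments": {
  "targets": [
    [12,0,-5,8,0],
    [12,0,-20,30,0],
    [12,0,-45,55,0],
    [12,-20,-50,70,0],
    [12,-60,-50,75,0],
    [12,-100,-50,75,0],
    [12,-140,-50,75,0],
    [12,-180,-50,75,0]
  ]
}}

```text
clock: 12.43
eef_pos: [0.465, -0.159, 0.3778]
tcp_rot: [0.525, 0.478, -0.475, -0.52]
wrist_force: [0.9, -0.0, -0.4]
grip_width: 0.0182
```

>>> {"name": "jog_arm", "arguments": {
  "targets": [
    [12,-35,0,-3,0],
    [12,-70,0,-6,0],
    [12,-105,0,-9,0],
    [12,-140,0,-12,0],
    [12,-140,0,-12,0],
    [12,-140,0,-12,0]
  ]
}}

```text
clock: 12.93
eef_pos: [0.4632, -0.3009, 0.377]
tcp_rot: [0.526, 0.475, -0.475, -0.521]
wrist_force: [-0.1, 0.9, -0.5]
grip_width: 0.0178
```

Run:
```python
from h import *
s=r.sense();print(s['eef_pos'],s['wrist_force'],s['grip_width'])
print(R.from_quat(s['tcp_rot']).as_matrix())
for n,crop in [("side",(150,310,290,430)),("scene",(150,330,330,510))]:
  im=r.snapshot(n);cv2.imwrite(f"pics/{n}18f.png",im[:,:,::-1]);a,b,c,d=crop;cv2.imwrite(f"pics/{n}18.png",cv2.resize(im[a:b,c:d,::-1],None,fx=3.3,fy=3.3,interpolation=cv2.INTER_CUBIC))
im=r.snapshot("wrist"); cv2.imwrite("pics/w18.png",im[:,:,::-1])
```

```text
[ 0.4632 -0.3009  0.377 ] [-0.0685  0.9278 -0.4625] 0.017823312596693713
[[ 0.0978  0.0048 -0.9952]
 [ 0.9952 -0.0048  0.0978]
 [-0.0044 -1.     -0.0052]]
```

View pics/side18.png

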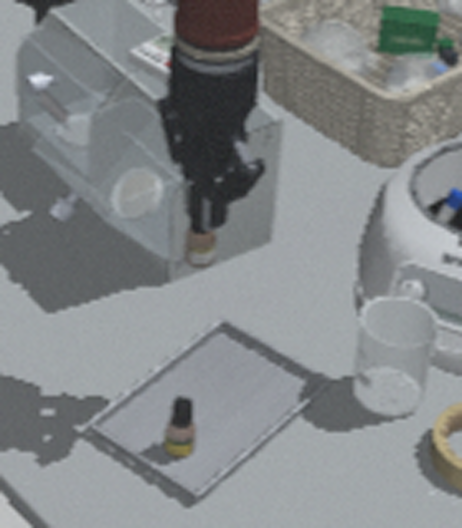

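View pics/scene18.png

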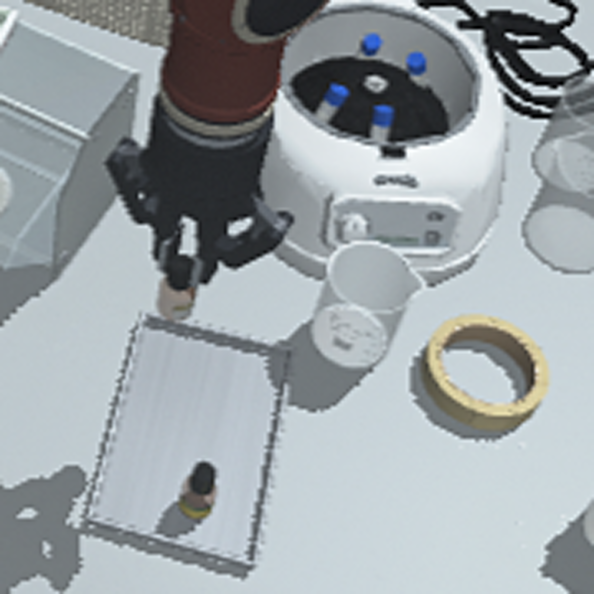

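View pics/w18.png

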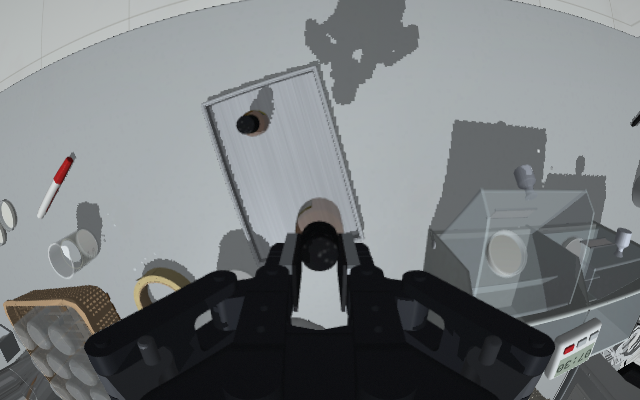

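Run:
```python
from h import *
print('beaker',plane('side',(408.5,268.2),0),plane('scene',(330+352/3.3,150+335/3.3),0))
print('tray vial base',plane('scene',(330+196/3.3,150+508/3.3),.003),plane('side',(290+178/3.3,150+450/3.3),.003))
# held vial: TCP 0.4632,-0.3009,.377
P=np.array([.4632,-.3009,0]);zt=np.array([-.9952,.0978,0])
for off in(0,-4,4):
  for z in (.377-.157,.377-.173,.377-.216): 
    q=P-zt*off/1000+[0,0,z]; print(off,z,((pix('side',q)-[290,150])*3.3),((pix('scene',q)-[330,150])*3.3))
a=cv2.imread('pics/side18f.png')[205:240,330:370];b=cv2.imread('pics/scene18f.png')[215:255,365:405]
c=cv2.imread('pics/w18.png')[180:290,270:370]
z=lambda i:cv2.resize(i,(400,400*i.shape[0]//i.shape[1]),interpolation=cv2.INTER_CUBIC)
o=np.zeros((440,1200,3),np.uint8)
for k,i in enumerate((a,b,c)): i=z(i);o[:i.shape[0],k*400:k*400+400]=i
cv2.imwrite('pics/z18.png',cv2.resize(o,(798,293)))
```

```text
beaker [ 0.6139 -0.4193  0.    ] [ 0.6099 -0.4222  0.    ]
tray vial base [ 0.3954 -0.363   0.003 ] [ 0.3966 -0.3621  0.003 ]
0 0.22 [203.6178 202.7025] [186.9114 256.4621]
0 0.20400000000000001 [202.6239 217.0138] [184.3202 269.4728]
0 0.161 [200.0135 254.6023] [177.676  302.8337]
-4 0.22 [199.8749 204.0917] [184.2659 260.323 ]
-4 0.20400000000000001 [198.9033 218.4107] [181.7032 273.3122]
-4 0.161 [196.3516 256.0184] [175.1328 306.6144]
4 0.22 [207.3521 201.3166] [189.5453 252.6181]
4 0.20400000000000001 [206.336  215.6202] [186.9258 265.6501]
4 0.161 [203.6671 253.1893] [180.2085 299.0688]
```

View pics/z18.png

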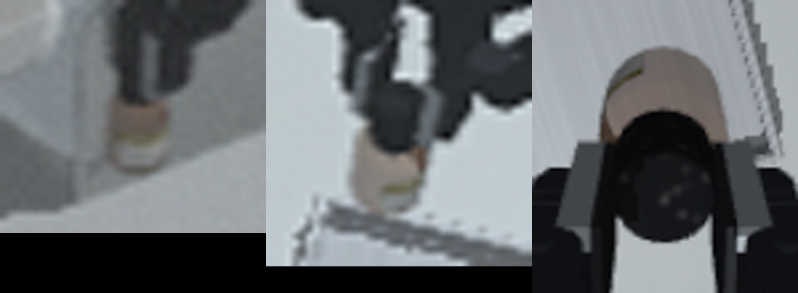

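>>> {"name": "jog_arm", "arguments": {
  "targets": [
    [12,-15,0,-15,0],
    [12,-27,20,-28,0],
    [12,-27,50,-28,0],
    [12,-27,80,-28,0],
    [12,-27,110,-28,0],
    [12,-27,130,-28,0],
    [12,-27,136,-28,0],
    [12,-27,136,-28,0]
  ]
}}

```text
clock: 13.75
eef_pos: [0.4891, -0.3255, 0.2386]
tcp_rot: [-0.521, -0.477, 0.477, 0.523]
wrist_force: [1.1, 0.4, -0.7]
grip_width: 0.018
```

```bash
cat > look.py <<'E'
from h import *
import sys
k=sys.argv[1]
s=r.sense();print(s['clock'],s['eef_pos'],s['wrist_force'],s['grip_width'])
ims=[r.snapshot(n)[:,:,::-1] for n in("side","scene","wrist")]
for n,i in zip(("side","scene","wrist"),ims): cv2.imwrite(f"pics/{n}{k}f.png",i)
p=[cv2.resize(i,(400,360),interpolation=cv2.INTER_CUBIC) for i in (ims[0][225:315,310:410],ims[1][220:328,345:465])]
cv2.imwrite(f"pics/p{k}.png",np.hstack(p))
E
python3 look.py 19
```

```text
13.75 [ 0.4891 -0.3255  0.2386] [ 1.1152  0.4432 -0.748 ] 0.01801244765405125
```

View pics/p19.png

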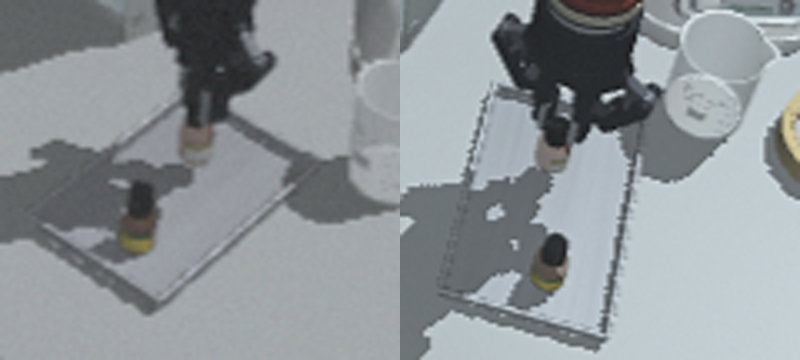

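View pics/wrist19f.png

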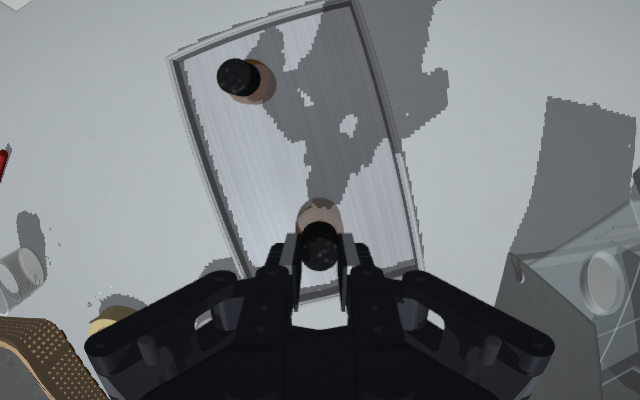

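Vial is above the far half of the tray, well inside the rims. Lower gently to contact.

>>> {"name": "jog_arm", "arguments": {
  "targets": [
    [12,0,3,0,0],
    [12,0,6,0,0],
    [12,0,8,0,0],
    [12,0,8,0,0]
  ]
}}

```text
clock: 14.23
eef_pos: [0.4886, -0.327, 0.2319]
tcp_rot: [-0.523, -0.476, 0.476, 0.523]
wrist_force: [-0.5, 0.3, -0.8]
grip_width: 0.018
```

>>> {"name": "jog_arm", "arguments": {
  "targets": [
    [12,0,2,0,0],
    [12,0,4,0,0],
    [12,0,4,0,0]
  ]
}}

```text
clock: 14.48
eef_pos: [0.4886, -0.327, 0.2275]
tcp_rot: [-0.522, -0.476, 0.476, 0.523]
wrist_force: [-1.3, 0.7, -1.3]
grip_width: 0.0183
```

>>> {"name": "jog_arm", "arguments": {
  "targets": [
    [12,0,2,0,0],
    [12,0,3,0,0],
    [12,0,3,0,0]
  ]
}}

```text
clock: 14.73
eef_pos: [0.4886, -0.327, 0.2246]
tcp_rot: [-0.522, -0.476, 0.476, 0.523]
wrist_force: [-0.2, 0.3, -0.6]
grip_width: 0.0184
```

>>> {"name": "jog_arm", "arguments": {
  "targets": [
    [12,0,1.5,0,0],
    [12,0,3,0,0],
    [12,0,3,0,0]
  ]
}}

```text
clock: 14.98
eef_pos: [0.4886, -0.327, 0.2216]
tcp_rot: [-0.522, -0.476, 0.476, 0.523]
wrist_force: [-0.1, -0.2, -0.4]
grip_width: 0.0183
```

>>> {"name": "jog_arm", "arguments": {
  "targets": [
    [12,0,1.5,0,0],
    [12,0,3,0,0],
    [12,0,3,0,0]
  ]
}}

```text
clock: 15.23
eef_pos: [0.4895, -0.3271, 0.2211]
tcp_rot: [0.523, 0.477, -0.476, -0.522]
wrist_force: [-0.7, 2.6, 11.0]
grip_width: 0.0182
```

```bash
python3 look.py 20
```

```text
15.2333 [ 0.4895 -0.3271  0.2211] [-0.7272  2.5637 11.0112] 0.018203091810521543
```

View pics/p20.png

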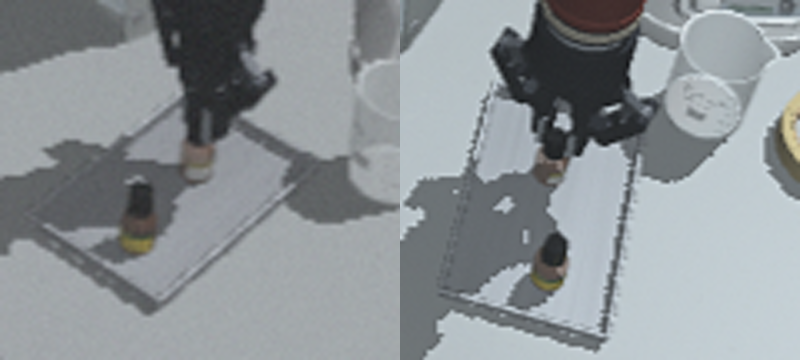

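>>> {"name": "jog_arm", "arguments": {
  "targets": [
    [12,0,-1.5,0,0],
    [17,0,-1.5,0,0],
    [20,0,-1.5,0,0],
    [22,0,-1.5,0,0],
    [26,0,-1.5,0,0],
    [34,0,-1.5,0,0],
    [40,0,-1.5,0,0]
  ],
  "newtons": 20
}}

```text
clock: 15.97
eef_pos: [0.4886, -0.327, 0.2201]
tcp_rot: [-0.522, -0.476, 0.476, 0.523]
wrist_force: [-0.4, 0.2, 0.2]
grip_width: 0.0402
```

```bash
python3 look.py 21
```

```text
15.9667 [ 0.4886 -0.327   0.2201] [-0.4273  0.1821  0.2118] 0.04024325247426399
```

View pics/p21.png

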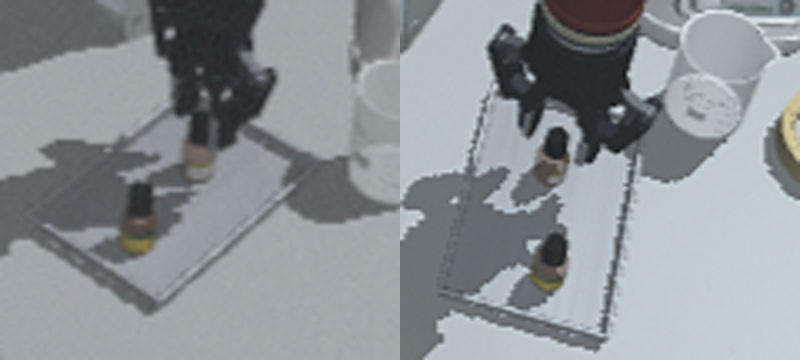

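View pics/wrist21f.png

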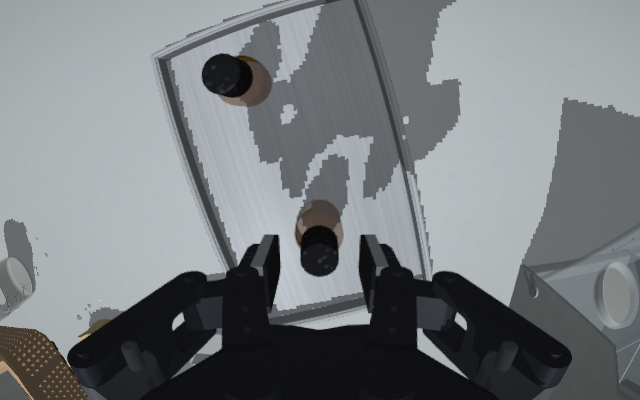

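>>> {"name": "jog_arm", "arguments": {
  "targets": [
    [40,0,-15,0,0],
    [40,0,-40,0,0],
    [40,0,-75,0,0],
    [40,0,-110,0,0],
    [50,10,-145,5,0],
    [50,45,-160,15,0],
    [50,80,-160,25,0],
    [50,115,-160,35,0]
  ]
}}

```text
clock: 16.78
eef_pos: [0.4641, -0.2085, 0.382]
tcp_rot: [0.524, 0.477, -0.475, -0.522]
wrist_force: [1.4, 1.0, -0.9]
grip_width: 0.0499
```

>>> {"name": "jog_arm", "arguments": {
  "targets": [
    [50,35,0,12,0],
    [50,70,0,24,0],
    [50,105,0,36,0],
    [50,123,0,36,0],
    [50,123,0,36,0],
    [50,123,0,36,0]
  ]
}}

```text
clock: 17.28
eef_pos: [0.44, -0.0827, 0.3807]
tcp_rot: [0.522, 0.477, -0.477, -0.522]
wrist_force: [-0.2, 0.5, -0.7]
grip_width: 0.05
```

```bash
python3 look.py 22
python3 - <<'E'
import cv2
a=cv2.imread('pics/wrist22f.png');cv2.imwrite('pics/z22.png',cv2.resize(a[150:400,170:470],None,fx=2.4,fy=2.4))
E
```

```text
17.2833 [ 0.44   -0.0827  0.3807] [-0.2197  0.5128 -0.7491] 0.049950190333292996
```

View pics/p22.png

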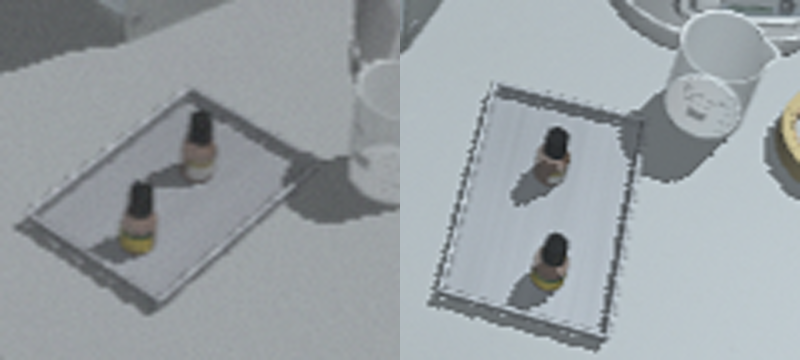

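View pics/z22.png

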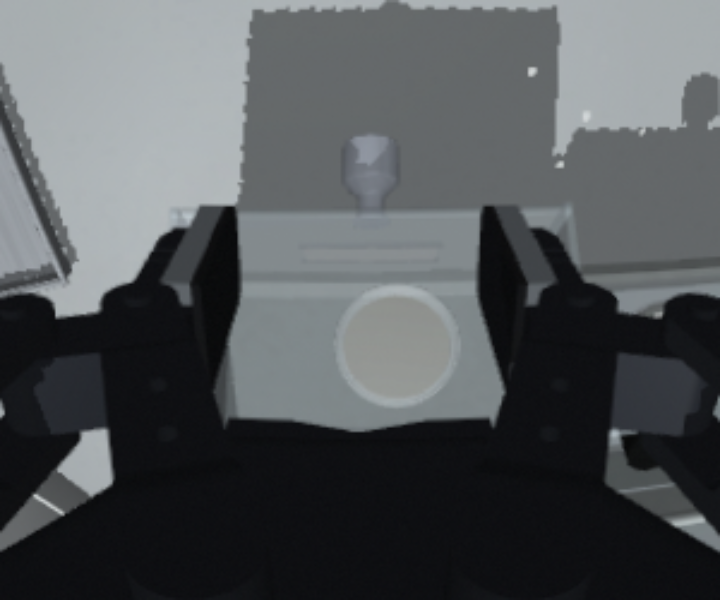

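>>> {"name": "jog_arm", "arguments": {
  "targets": [
    [50,0,30,0,0],
    [50,0,65,0,0],
    [50,0,100,0,0],
    [50,0,130,0,0],
    [50,0,145,0,0],
    [50,0,149,-8,0],
    [50,0,149,-19,0],
    [50,0,149,-19,0]
  ]
}}

```text
clock: 18.1
eef_pos: [0.4612, -0.0866, 0.2316]
tcp_rot: [0.524, 0.476, -0.475, -0.522]
wrist_force: [1.1, 0.2, 0.9]
grip_width: 0.0499
```

Run:
```python
from h import *
s=r.sense();print(s['eef_pos'],s['wrist_force'],s['grip_width'])
im=r.snapshot("wrist"); cv2.imwrite("pics/w23.png",cv2.resize(im[200:400,220:420,::-1],None,fx=3,fy=3))
```

```text
[ 0.4612 -0.0866  0.2316] [1.1092 0.2345 0.8894] 0.04989396483844413
```

View pics/w23.png

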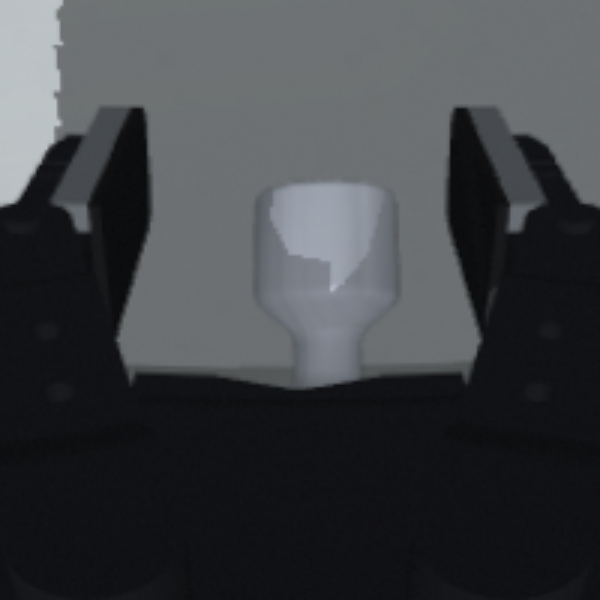

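Knob is 4 mm to +y of the jaw middle; centre and pinch.

>>> {"name": "jog_arm", "arguments": {
  "targets": [
    [45,4,0,0,0],
    [30,4,0,0,0],
    [15,4,0,0,0],
    [15,4,0,0,0],
    [15,4,0,0,0],
    [15,4,0,0,0]
  ],
  "newtons": 30
}}

```text
clock: 18.65
eef_pos: [0.459, -0.0821, 0.2318]
tcp_rot: [0.523, 0.476, -0.476, -0.523]
wrist_force: [-1.1, -3.8, 3.5]
grip_width: 0.0201
```

>>> {"name": "jog_arm", "arguments": {
  "targets": [
    [15,0,-4.5,-2.4,0],
    [15,0,-9.3,-5,0],
    [15,0,-13.7,-8,0],
    [15,0,-18,-11,0],
    [15,0,-22,-14.5,0],
    [15,0,-26,-18,0],
    [15,0,-30,-22,0],
    [15,0,-33.6,-26,0]
  ]
}}

```text
clock: 19.32
eef_pos: [0.4869, -0.0844, 0.265]
tcp_rot: [0.524, 0.477, -0.476, -0.521]
wrist_force: [5.4, -4.7, -13.6]
grip_width: 0.0201
```

>>> {"name": "jog_arm", "arguments": {
  "targets": [
    [15,0,-3.4,-4.1,0],
    [15,0,-6.6,-8.4,0],
    [15,0,-9.6,-12.9,0],
    [15,0,-12.3,-17.5,0],
    [15,0,-14.8,-22.2,0],
    [15,0,-17,-27,0],
    [15,0,-19,-32,0],
    [15,0,-19,-32,0]
  ]
}}

```text
clock: 19.98
eef_pos: [0.5171, -0.087, 0.2816]
tcp_rot: [-0.522, -0.475, 0.478, 0.523]
wrist_force: [4.5, -4.9, -17.1]
grip_width: 0.0198
```

Run:
```python
from h import *
s=r.sense();print(s['eef_pos'],s['wrist_force'],s['grip_width'])
im=r.snapshot("wrist"); cv2.imwrite("pics/w24.png",cv2.resize(im[200:400,220:420,::-1],None,fx=3,fy=3))
```

```text
[ 0.5171 -0.087   0.2816] [  4.4886  -4.9301 -17.1242] 0.01983739253987373
```

View pics/w24.png

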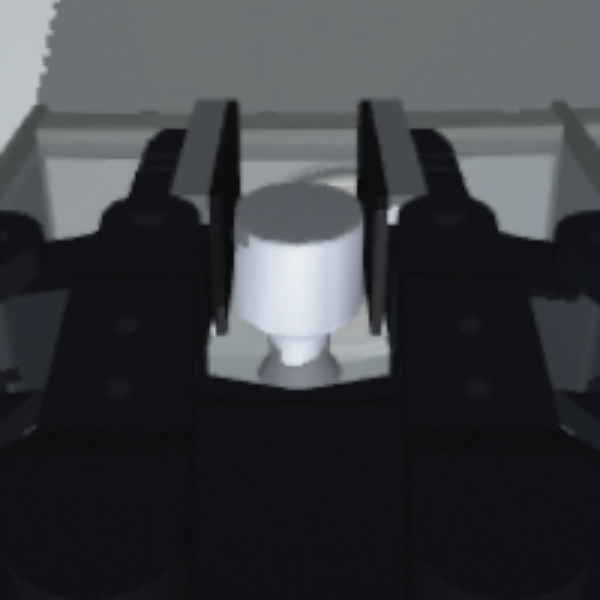

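>>> {"name": "jog_arm", "arguments": {
  "targets": [
    [15,0,1,-2,0],
    [15,0,2,-4,0],
    [15,0,2,-6,0],
    [15,0,2,-6,0]
  ]
}}

```text
clock: 20.37
eef_pos: [0.5191, -0.0873, 0.2813]
tcp_rot: [-0.519, -0.473, 0.48, 0.527]
wrist_force: [-8.8, -2.2, 3.3]
grip_width: 0.0203
```

>>> {"name": "jog_arm", "arguments": {
  "targets": [
    [15,0,0,-2,0],
    [15,0,0,-2,0],
    [28,0,0,0,0],
    [40,0,0,6,0],
    [50,0,-1,6,0],
    [50,0,-1,20,0],
    [50,0,-1,38,0],
    [50,0,-1,46,0]
  ]
}}

```text
clock: 21.03
eef_pos: [0.476, -0.0821, 0.2834]
tcp_rot: [-0.522, -0.477, 0.477, 0.523]
wrist_force: [-1.5, -0.0, -0.2]
grip_width: 0.0496
```

>>> {"name": "jog_arm", "arguments": {
  "targets": [
    [10,0,0,0,0],
    [0,0,0,0,0],
    [0,0,0,0,0],
    [0,0,0,0,0],
    [0,0,0,0,0]
  ]
}}

```text
clock: 21.45
eef_pos: [0.478, -0.0829, 0.283]
tcp_rot: [0.523, 0.477, -0.476, -0.522]
wrist_force: [0.3, 0.7, 0.6]
grip_width: -0.0003
```

Run:
```python
from h import *
s=r.sense();print(s['clock'],s['eef_pos'],s['wrist_force'],s['grip_width'])
im=r.snapshot("wrist"); cv2.imwrite("pics/w25.png",cv2.resize(im[200:400,220:420,::-1],None,fx=3,fy=3))
im=r.snapshot("side"); cv2.imwrite("pics/s25.png",cv2.resize(im[140:240,285:385,::-1],None,fx=6,fy=6,interpolation=cv2.INTER_CUBIC))
```

```text
21.45 [ 0.478  -0.0829  0.283 ] [0.3401 0.7111 0.5609] -0.00031915559951090403
```

View pics/w25.png

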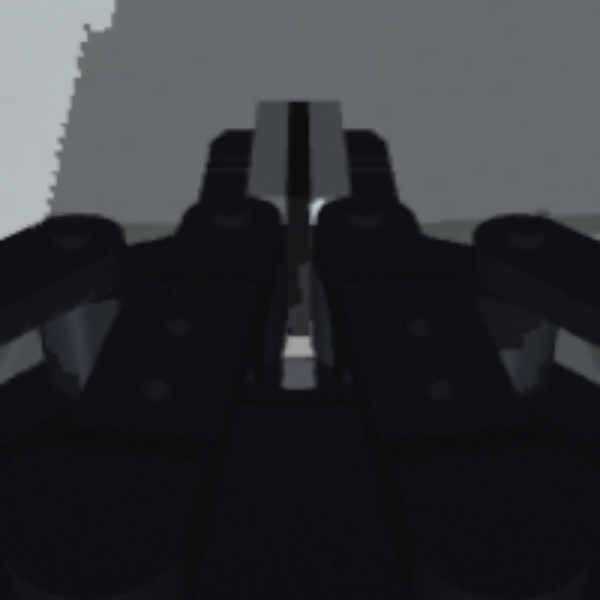

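View pics/s25.png

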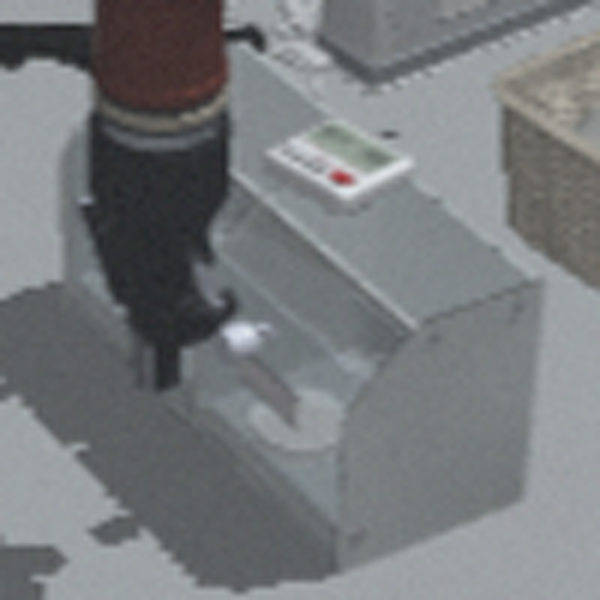

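>>> {"name": "jog_arm", "arguments": {
  "targets": [
    [0,0,3,-12,0],
    [0,0,5,-24,0],
    [0,0,5,-29,0],
    [0,0,5,-32,0],
    [0,0,5,-34,0],
    [0,0,5,-34,0]
  ]
}}

```text
clock: 22.05
eef_pos: [0.5098, -0.0859, 0.2777]
tcp_rot: [-0.521, -0.475, 0.477, 0.524]
wrist_force: [-3.9, 0.6, 0.8]
grip_width: -0.0
```

>>> {"name": "jog_arm", "arguments": {
  "targets": [
    [0,0,0,-2,0],
    [0,0,0,-4,0],
    [0,0,0,-4,0]
  ]
}}

```text
clock: 22.3
eef_pos: [0.5112, -0.0861, 0.2776]
tcp_rot: [-0.519, -0.473, 0.479, 0.526]
wrist_force: [-10.0, 1.6, 8.6]
grip_width: 0.0001
```

>>> {"name": "jog_arm", "arguments": {
  "targets": [
    [0,0,0,-3,0],
    [0,0,0,-3,0],
    [0,0,0,-3,0]
  ]
}}

```text
clock: 22.55
eef_pos: [0.5122, -0.0863, 0.2773]
tcp_rot: [-0.517, -0.472, 0.48, 0.528]
wrist_force: [-14.8, 1.5, 10.7]
grip_width: 0.0
```

>>> {"name": "jog_arm", "arguments": {
  "targets": [
    [0,0,0,10,0],
    [0,0,0,40,0],
    [0,0,-20,60,0],
    [0,0,-60,60,0],
    [0,0,-100,60,0],
    [0,30,-130,60,0],
    [0,60,-140,60,0],
    [0,90,-140,60,0]
  ]
}}

```text
clock: 23.22
eef_pos: [0.4675, 0.009, 0.4221]
tcp_rot: [0.526, 0.479, -0.473, -0.521]
wrist_force: [0.0, 1.2, 0.0]
grip_width: -0.0002
```

>>> {"name": "jog_arm", "arguments": {
  "targets": [
    [0,40,0,0,0],
    [0,80,0,0,0],
    [0,120,0,0,0],
    [0,160,0,0,0],
    [0,200,0,0,0],
    [0,230,0,0,0],
    [0,230,0,0,0],
    [0,230,0,0,0]
  ]
}}

```text
clock: 23.88
eef_pos: [0.4874, 0.2398, 0.4178]
tcp_rot: [-0.521, -0.478, 0.477, 0.522]
wrist_force: [-0.3, -0.9, -1.4]
grip_width: -0.0003
```

```bash
python3 look.py 26
python3 - <<'E'
import cv2,numpy as np
for n,(a,b,c,d) in dict(side=(140,240,285,385),scene=(115,245,245,385)).items():
    i=np.hstack([cv2.resize(cv2.imread(f'pics/{n}{k}.png')[a:b,c:d],(400,380),interpolation=cv2.INTER_CUBIC) for k in('0','26f')])
    cv2.imwrite(f'pics/cmp_{n}.png',i)
E
```

```text
23.8833 [0.4874 0.2398 0.4178] [-0.3001 -0.923  -1.3503] -0.00033127597914098494
```

View pics/cmp_side.png

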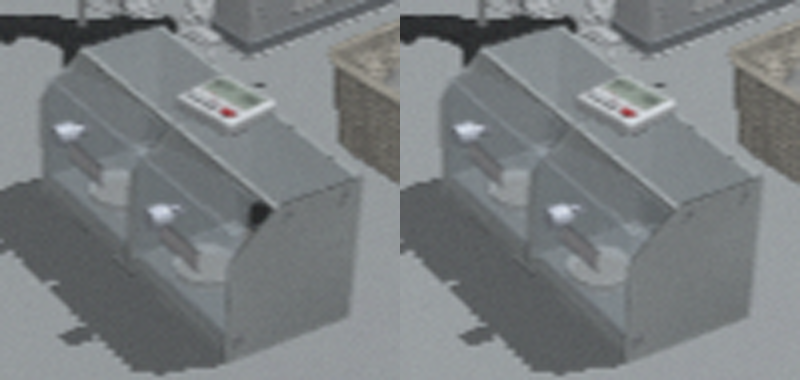

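View pics/cmp_scene.png

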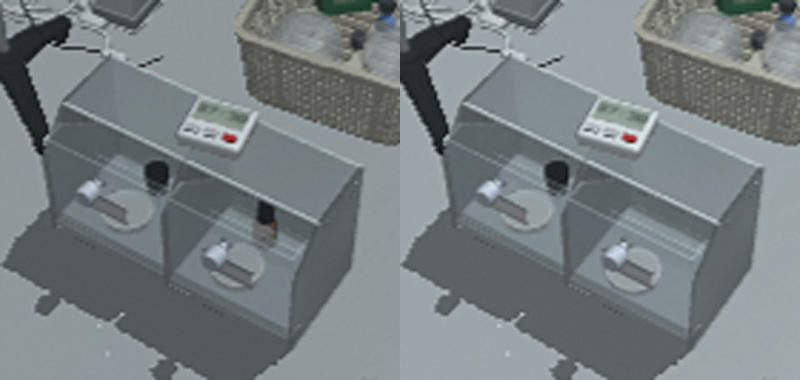

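View pics/p26.png

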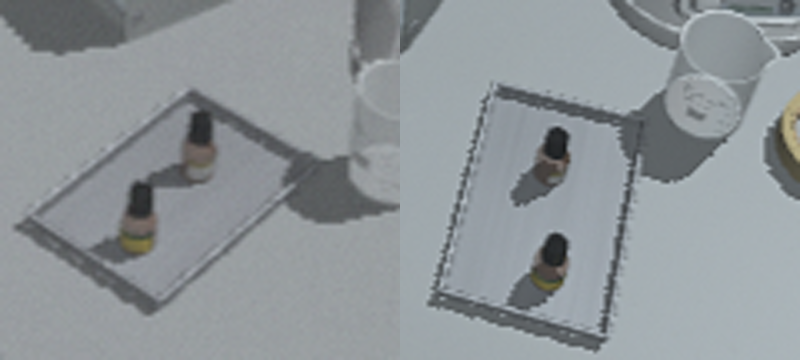

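Run:
```python
from plant import r
s=r.sense();print(s['clock'],s['joint_velocities'].round(3))
print(r.job_done())
```

```text
24.0333 [ 0.01  -0.005  0.002  0.003 -0.002  0.003  0.   ]
the job is handed in; nothing more can be done
None
```

The job is done and handed in at about 24 s, inside the 61 s limit. The vial was in the right bin and now stands upright on the far half of the tray, and that bin is shut again.

- **Opening:** I pinched the right bin's knob and pulled it down to its stop. The knob travelled 59 mm back and 52 mm down, which matches 0.75 rad, with about 19 N at the stop.
- **Taking the vial:** I gripped it by the cap and drew it out along its own axis, still leaning about 43°. The tool can only point straight down, so I pressed the vial lightly (up to about 7 N) against the shut left bin's front panel to turn it upright in the grip. I then lowered it onto the tray; contact peaked at about 11 N before I let go.
- **Shutting:** I swung the bin back by its knob, then pushed on the knob with closed fingers to about 15 N to make sure it was at its stop.

**Last checks:** In the final side and scene views the vial stands upright next to the other one. The right knob is back in its starting position to within about a pixel, and its back compartment is empty. The timer, stopper, tray, tray vial and beaker look unmoved. The right bin's dish is still in its front compartment but may have shifted slightly during tipping. The arm was clear of everything, and no check failed.

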